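Clamp a soldering block in the sloped stand with its cam lever

ROBOT

A 6-joint arm with a two-finger parallel gripper is mounted at the origin on a cart in front of the work surface, level with it; the furniture and walls round the work are solid. World frame = base frame: x ahead of the robot, y to its left, z up, the work surface at z = 0. Lengths are in m, angles in rad, forces in N, time in s.
With the tool pointing down it reaches from about 0.3 to 0.875 m from the base axis. Payload 6.4 kg.
Tool frame: the origin (TCP) lies at the very end of the fingers, on their centre line; the grasp point (between the pads) lies 19 mm behind it (ctrl.grip_point_offset is the z of the grasp point in the tool frame, in m); z points along the fingers, y is the direction in which the jaws open and shut (so a half turn about z gives the same grasp; the last joint's range is limited). The gripper opens to 85 mm and grips with 20 to 120 N. Pads are 22 mm wide; open, the fingers measure 114 mm over their backs; the gripper's body (76 mm by 85 mm) begins 54 mm behind the grasp point. The pads swing forward as they close: fully open they stand 13 mm farther back than shut.
Start: joints at [-1.468, 0.181, 1.607, -0, 1.354, -0.206], TCP at [0.175, -0.548, 0.231] pointing down, gripper open.
Joint ranges: [-2.99, 2.99], [-0.89, 2.07], [0.3, 2.58], [-1.14, 4.28], [0, 2.63], [-3.12, 3.12]. Speed limits (rad/s): [2.57, 2.57, 3.01, 3.14, 3.14, 3.14].

INTERFACE

Orientations are given as a unit quaternion [w, x, y, z].
In Python, from bench import status, cams, ctrl gives the robot as it stands.
- The arm moves only by the shell command python3 -m handwheel 'ROWS'. ROWS is JSON, a list of rows, each an object with "grip": the finger opening in cm, from 0 to 8.54; "linear": the shift along the tool's x, y, z in cm, a list of three; "rotation": the turn, a rotation vector about the tool's x, y, z in degrees, a list of three. A call has 1 to 12 rows; each row is the pose to reach, as a shift and turn from the pose commanded when the call began, along the tool's axes at that moment; what a row does not reach only later rows make up. A row lasts 1/12 s, in which the tool goes at most 41.7 mm and 7.16 degrees, less where a joint would pass 70% of its speed; a pose out of reach is approached as far as the arm can. A call with a gripper value outside its range is refused whole. The fingers move at their own pace and stop on an object; the grip force is fixed at half the most. Time passes only in rows, so rows that repeat a pose let the fingers close. It gives the time, the measured TCP pose, the force and the opening at its end, in the units of the state.
- status.get_obs(): the state, without advancing time (a new reading comes with each control period).
- cams.camera(name): name is "scene" or "side" or "wrist"; returns the picture (420x560x3 uint8, red, green, blue); there is no depth.
- cams.camera_info(name): a dict with "fovy" (degrees; the focal length in pixels is half the picture's height over the tangent of half this angle, whatever the lens; pixels are square), "cx", "cy" (the principal point, pixels), "world_from_camera" (4x4, takes a point from camera to world coordinates); the wrist camera has in their place "mount" (4x4, takes a point from camera to tool coordinates, whose origin is the TCP and whose axes are the flange's). Camera axes: x right, y down, z forward; pixel columns grow to the right and rows downward; lengths in m; the calibration is good to about 2 mm. A picture is of the moment at which its call begins: read the wrist's pose just before it. camera_info takes no time and is no camera call.
- ctrl.hand_in(): hands the job in, once; it reports no verdict.
The state is a dict: "time_s": time; "q": joint angles; "dq": joint speeds; "joint_efforts": joint torques, N m; "eef_pos": TCP position; "eef_rot": TCP orientation; "wrist_force": force on the tool from outside, world axes, zero at the start; "torque": the same for the moment, N m; "opening": opening from 0.0 (shut) to 1.0 (fully open).
Only numpy, scipy, OpenCV 4.12 (cv2) and the standard library are available. Lean on these libraries where they do the work, as an engineer would, in place of code of your own. Each camera call takes 0.05 s, during which the arm holds its last target.

TASK

Set up the soldering block in the sloped stand. Flip the cam lever with the red grip fully up the slope to free the sliding fence, slide the fence back, and lay the block flat on the sloping bed, resting on the lower ledge and with one end against the fixed stop; then close the fence snugly on the block's other end and flip the lever fully back down the slope to lock it. Leave the lidded white pot, the black loupe and the dark tin where they stand.

Things in the scene. Friction and masses are not known exactly. Their poses are not given: they have to be found in the camera images.
- bed: Grey sloping bed of the steel soldering stand (fixed), 124 mm up the slope, y -117 to +97 mm, 12 mm thick. Origin on its upper surface, mid-slope, 64 mm above the bench. x up the slope (25 degrees above level, away from the robot), y level, towards the fixed stop, z square off the bed (25 degrees from vertical, leaning to the robot). The block's underside centre belongs at x -14, y +28, z 0 mm, long side along y.
- stop_face (a point): Middle of the foot of the fixed stop's face, at bed x 0, y +70, z 0 mm. The stop is a dark bar, 95 mm long up the slope, 16 mm thick (away from the fence), 18 mm high; one end of the block goes against it.
- ledge_edge (a point): Point on the inner edge of the lower ledge at bed x -45, y +27.5, z 0 mm. The ledge is a dark strip along the bed's y (from -39 to +86 mm), 10 mm wide and 7 mm high; the block's long side rests on it, and fingers must stay over it.
- lever_axis (a point): Middle of the cam lever's axis, at bed x +30, y -92, z +22.4 mm; the axis runs along the bed's y. It sits between two brass cheeks (at y -75 and -109, x 14 to 46 mm, 34 mm high); a steel tongue of the fence, 10 mm high, passes between them.
- fence (a joint): Slide of the fence, m: 0 (nearest the stop) to 0.062 (fully back, towards the lever, -y of the bed). Gap between stop and fence = 55 mm + this value, so the fence meets the block (84 to 85 mm) at 0.029 to 0.030. Starts nearly closed (0 to 0.014) and locked. Free, it slides with about 2 N and stays where it is left; locked, 10 N hardly creeps it.
- fence_post (a point): Point on the axis of the brass post that moves the fence, 45 mm off the bed at bed x +15. The post is 16 mm thick, square to the bed, 20 to 60 mm above it. The fence below is a dark bar 16 mm thick, 94 mm long up the slope, 21 mm high; its face to the block is 8 mm from this point towards the stop (+y).
- cam_lever (a joint): Hinge of the cam lever, rad: 0 = leaning 16 degrees down the slope from the bed's z, so 41 degrees from vertical towards the robot (locked; the start is 0 to 0.08), 1.3 = leaning 58 degrees up the slope from the bed's z, 33 degrees from vertical away from the robot (free). It stays where it is left; 1.5 N at its grip moves it, up to 4 N near the locked end.
- lever_grip (a point): Centre of the lever's red grip: a small barrel lying along the bed's y, 28 mm long, 22 mm thick, with flat ends, across the end of the lever, 65 mm from the lever's axis; the rod below it is 10 mm thick. At the locked end this point is at bed x +12, z +85 mm, at the free end at x +85, z +57 mm; y -92 always.
- solder_block: Grey-brown soldering block, 62 x 85 x 29 mm (x, y, z), 0.12 kg, lying flat on the bench at the left of the stand. Origin in the middle of its underside, z up. Either end may go to the stop. (A bench lamp with a jointed arm, up to 0.37 m high, stands on the right of the bench, y below -0.28 m: swing in from above it.)
- white_pot: Bystander: round pot with a white lid, 45 mm across, 25 mm high; origin under its middle.
- black_loupe: Bystander: black eye loupe, 38 mm across, 32 mm high; origin under its middle.
- dark_tin: Bystander: dark lidded tin, 58 x 87 x 30 mm; origin under its middle.
Mind the look-alikes: they are no part of the job. Leave any pink or yellow look-alike of the solder_block alone.

How it is judged:
By the outcome, as a careful person would: the job done as asked, in the order asked, and still so for the second after the job is handed in, with the robot touching nothing.
It also fails if it takes over 72 s, if anything falls off the work surface, if the arm or the gripper's body presses on something with over 40 N, if the wrist force passes 120 N, or if a joint passes its speed limit or range.

## Working session

There is one attempt and no reset: what is moved stays moved. The work goes in short steps, Python scripts to look and compute and a shell command to move; the robot and the scene stay as the last step left them, time stands still between calls to the robot, and variables do not carry over. Pictures are saved under pics/ and viewed, and the job is handed in when it is done.

```bash
ls; mkdir -p pics; python3 - <<'E'
from bench import status, cams, ctrl
import cv2
o=status.get_obs()
print(o)
for n in ["scene","side","wrist"]:
    print(n,cams.camera_info(n))
    cv2.imwrite(f"pics/{n}0.png",cams.camera(n)[:,:,::-1])
print(ctrl.grip_point_offset)
E
```

```text
pics
{'time_s': 0.0, 'q': array([-1.46830022e+00,  1.81535571e-01,  1.60801902e+00, -2.59462638e-05,
        1.35381611e+00, -2.06277025e-01]), 'dq': array([-3.70072474e-04,  8.66496780e-05,  1.37481006e-03,  4.21707395e-04,
        9.93027484e-04,  6.12800566e-04]), 'joint_efforts': array([ 1.74363788e-03, -4.44870579e+01, -3.51336551e+01, -3.07087448e-04,
        9.08013317e-03,  3.12218219e-06]), 'eef_pos': array([ 0.17469916, -0.54722619,  0.23038192]), 'eef_rot': array([-8.88486973e-04,  9.88105225e-01,  1.53776698e-01,  3.34619015e-05]), 'wrist_force': array([ 0.29334951,  0.52420648, -0.77992923]), 'torque': array([0.0081146 , 0.00590864, 0.02626391]), 'opening': 1.0006118958021435}
scene {'fovy': 49.28434019981708, 'cx': 279.1046462225147, 'cy': 208.98419920272167, 'world_from_camera': array([[-0.79087126, -0.30405639,  0.53110486,  0.14083933],
       [-0.61164941,  0.36408941, -0.7023702 ,  0.81334594],
       [ 0.02019049, -0.88033438, -0.47392376,  0.54439251],
       [ 0.        ,  0.        ,  0.        ,  1.        ]])}
side {'fovy': 44.08325152950398, 'cx': 282.1721824418306, 'cy': 210.05901888039173, 'world_from_camera': array([[ 0.85985126, -0.39335045,  0.32547079,  0.22676807],
       [-0.51038205, -0.64617716,  0.5674198 , -0.55991298],
       [-0.01288304, -0.65401108, -0.75637526,  1.07612013],
       [ 0.        ,  0.        ,  0.        ,  1.        ]])}
wrist {'fovy': 71.12979426935992, 'cx': 276.2655499969235, 'cy': 205.1193518622765, 'mount': array([[-1.08605667e-05, -9.65808554e-01, -2.59256313e-01,
         6.48605532e-02],
       [ 9.99999928e-01, -1.09108243e-04,  3.64570130e-04,
        -9.68556236e-05],
       [-3.80391951e-04, -2.59256291e-01,  9.65808486e-01,
        -1.41964108e-01],
       [ 0.00000000e+00,  0.00000000e+00,  0.00000000e+00,
         1.00000000e+00]])}
-0.0187
```

View pics/scene0.png

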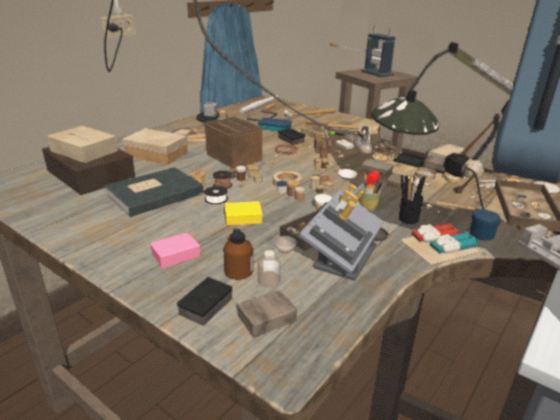

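View pics/side0.png

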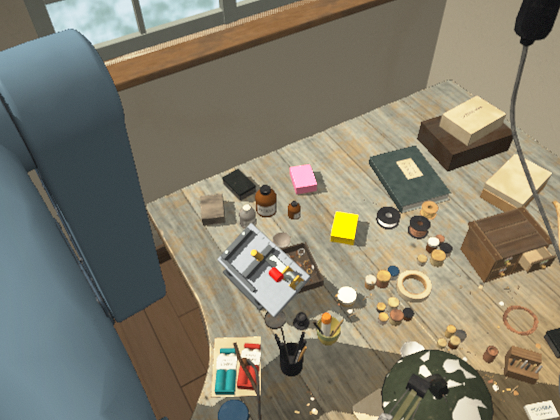

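View pics/wrist0.png

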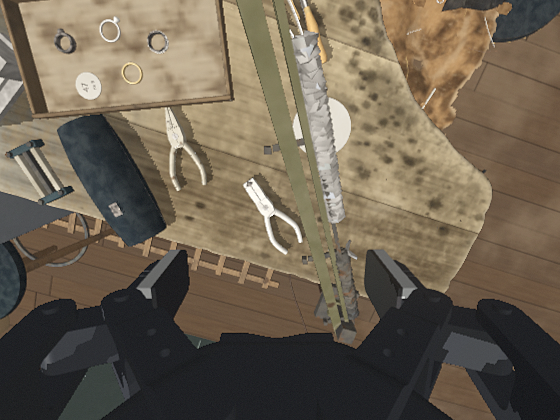

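```bash
cat > h.py <<'E'
import numpy as np, cv2
from bench import status, cams, ctrl
from scipy.spatial.transform import Rotation as R
def K(i,h=420):
    f=h/2/np.tan(np.radians(i["fovy"])/2); return f,i["cx"],i["cy"]
def qR(q): return R.from_quat([q[1],q[2],q[3],q[0]]).as_matrix()
def Tcp(o=None):
    o=o or status.get_obs(); T=np.eye(4); T[:3,:3]=qR(o["eef_rot"]); T[:3,3]=o["eef_pos"]; return T
def cam(n,T=None):
    i=cams.camera_info(n)
    W=i["world_from_camera"] if n!="wrist" else (Tcp() if T is None else T)@i["mount"]
    return K(i),W
def ray(c,uv):
    (f,cx,cy),W=c; d=np.array([(uv[0]-cx)/f,(uv[1]-cy)/f,1.]); d=W[:3,:3]@d; return W[:3,3],d/np.linalg.norm(d)
def tri(obs):
    A=np.zeros((3,3));b=np.zeros(3)
    for c,uv in obs:
        p,d=ray(c,uv);M=np.eye(3)-np.outer(d,d);A+=M;b+=M@p
    x=np.linalg.solve(A,b)
    return x,[np.linalg.norm((np.eye(3)-np.outer(ray(c,uv)[1],ray(c,uv)[1]))@(x-c[1][:3,3])) for c,uv in obs]
def plane(c,uv,z):
    p,d=ray(c,uv);return p+d*(z-p[2])/d[2]
def proj(c,P):
    (f,cx,cy),W=c; p=(np.atleast_2d(P)-W[:3,3])@W[:3,:3]; return np.c_[f*p[:,0]/p[:,2]+cx,f*p[:,1]/p[:,2]+cy]
def shot(n,name,crop=None,s=1):
    T=Tcp() if n=="wrist" else None
    im=cams.camera(n)[:,:,::-1]
    np.save(f"pics/{name}_raw.npy",im)
    if T is not None: np.save(f"pics/{name}_T.npy",T)
    save(im,name,crop,s); return im,T
def save(im,name,crop=None,s=1):
    if crop: x0,y0,x1,y1=crop; im=im[y0:y1,x0:x1]
    cv2.imwrite(f"pics/{name}.png",cv2.resize(im,None,fx=s,fy=s,interpolation=cv2.INTER_CUBIC))
E
python3 - <<'E'
from h import *
save(cv2.imread("pics/scene0.png"),"scene0c",(220,160,400,340),4*0.83)
save(cv2.imread("pics/side0.png"),"side0c",(190,150,370,330),4*.83)
E
```

```text
(no output)
```

View pics/scene0c.png

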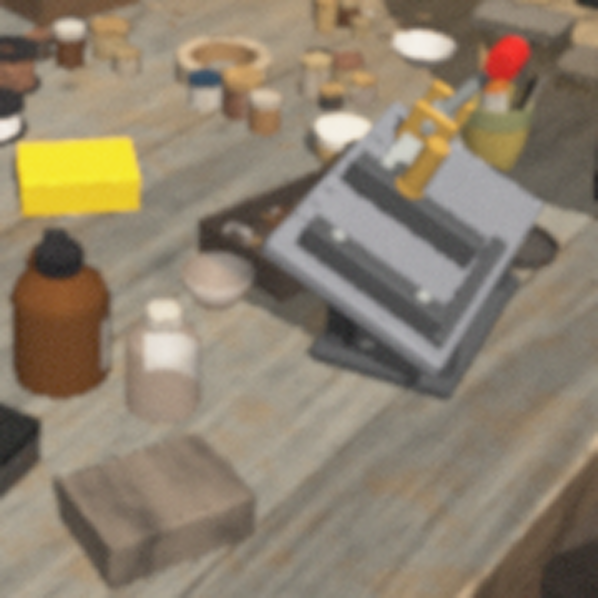

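View pics/side0c.png

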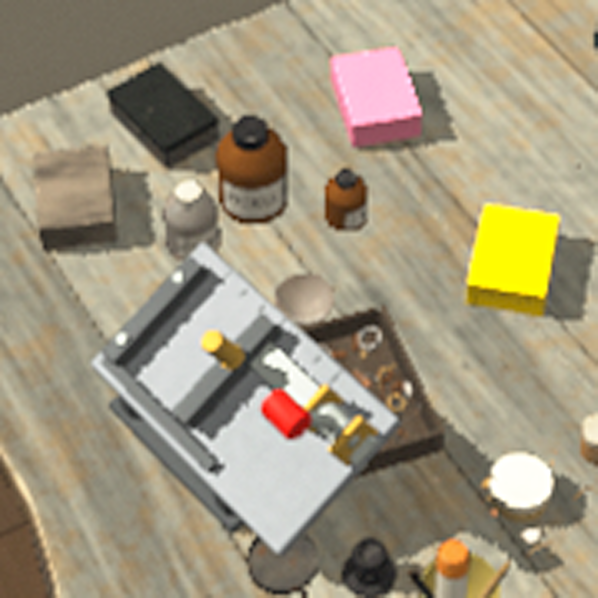

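```bash
cat > fit.py <<'E'
from h import *
from scipy.optimize import least_squares
a=np.radians(25)
def Bed(p):
    yaw=p[2]; Rz=R.from_euler('z',yaw).as_matrix(); Ry=R.from_euler('y',-a).as_matrix()
    T=np.eye(4);T[:3,:3]=Rz@Ry;T[:3,3]=p[0],p[1],p[3] if len(p)>3 else .064; return T
def tw(T,P): return np.atleast_2d(P)@T[:3,:3].T+T[:3,3]
E
cat > a.py <<'E'
from fit import *
s=3.322
C=np.array([[62,97,0],[-62,97,0],[-62,-117,0],[62,-117,0],[0,70,18]])/1000.
C=C[:4]
sd=np.array([[205,245],[95,360],[278,552],[398,425]])/s+[190,150]
sc=np.array([[270,245],[437,370],[543,205],[400,105]])/s+[220,160]
cs,cd=cam("scene"),cam("side")
f=lambda p:np.r_[(proj(cs,tw(Bed(p),C))-sc).ravel(),(proj(cd,tw(Bed(p),C))-sd).ravel()]
for p0 in ([.4,0,0.3,.06],[.4,0,-.3,.06]):
    r=least_squares(f,p0,loss='soft_l1');print(r.x,r.cost,r.fun.round(1))
T=Bed(r.x)
for i in range(4): print(tri([(cs,sc[i]),(cd,sd[i])]),tw(T,C[i]))
# block top corners
# side crop: top face (38,152)(110,147)(115,232)(42,240); 
for uv in [(38,150),(110,147),(115,228),(42,237)]: print('side top z.029',plane(cd,np.array(uv)/s+[190,150],.029))
for uv in [(55,485),(190,437),(255,497),(110,545)]: print('scene top',plane(cs,np.array(uv)/s+[220,160],.029))
np.save("bed.npy",r.x)
E
python3 a.py
```

```text
[0.52795521 0.08007178 0.17674788 0.05958764] 7.570632630266722 [-2.3 -1.1  0.1  0.3  0.3  0.7 -1.5 -1.1 -0.2 -0.5 -1.6  1.8 -0.5  2.5
  0.7  0. ]
[0.52795521 0.08007178 0.17674787 0.05958764] 7.570632630265889 [-2.3 -1.1  0.1  0.3  0.3  0.7 -1.5 -1.1 -0.2 -0.5 -1.6  1.8 -0.5  2.5
  0.7  0. ]
(array([0.56415093, 0.18341026, 0.08461292]), [np.float64(0.0020214684854928224), np.float64(0.002021468485492851)]) [[0.56621546 0.18544061 0.08578997]]
(array([0.45824174, 0.16625978, 0.03493237]), [np.float64(0.0026782700031437604), np.float64(0.0026782700031437686)]) [[0.45558412 0.16568056 0.03338531]]
(array([ 0.49480128, -0.04240199,  0.03667704]), [np.float64(0.0016719564904484183), np.float64(0.0016719564904483313)]) [[ 0.49321154 -0.04498547  0.03338531]]
(array([ 0.60114638, -0.02482141,  0.0851514 ]), [np.float64(0.0016647114601562), np.float64(0.001664711460156149)]) [[ 0.60384287 -0.02522542  0.08578997]]
side top z.029 [0.51565851 0.38735277 0.029     ]
side top z.029 [0.56805936 0.35934504 0.029     ]
side top z.029 [0.5324667  0.27882993 0.029     ]
side top z.029 [0.47889833 0.30055739 0.029     ]
scene top [0.56116188 0.37108907 0.029     ]
scene top [0.53144352 0.2968326  0.029     ]
scene top [0.47619095 0.31396854 0.029     ]
scene top [0.51059014 0.38694328 0.029     ]
```

```bash
cat >> h.py <<'E'
def rel(P,Rm,Tc=None):
    "shift cm (tool axes), rotvec deg from current measured pose to target"
    T=Tcp() if Tc is None else Tc
    d=T[:3,:3].T@(np.array(P)-T[:3,3])*100
    rv=np.degrees(R.from_matrix(T[:3,:3].T@Rm).as_rotvec())
    print("lin",d.round(2),"rot",rv.round(1),"dist",np.linalg.norm(d).round(1)); return d,rv
def down(yaw):
    return R.from_euler('z',yaw).as_matrix()@np.diag([1.,-1,-1])
E
python3 -m handwheel '[{"grip":8.5,"linear":[0,0,-24],"rotation":[0,0,0]},{"grip":8.5,"linear":[0,0,-24],"rotation":[0,0,0]},{"grip":8.5,"linear":[0,0,-24],"rotation":[0,0,0]},{"grip":8.5,"linear":[0,0,-24],"rotation":[0,0,0]},{"grip":8.5,"linear":[0,0,-24],"rotation":[0,0,0]},{"grip":8.5,"linear":[0,0,-24],"rotation":[0,0,0]},{"grip":8.5,"linear":[0,0,-24],"rotation":[0,0,0]}]'
python3 - <<'E'
from h import *
rel([.45,.08,.45],down(.176))
rel([.33,-.25,.47],down(.176))
E
```

```text
time_s: 0.73
eef_pos: [0.1749, -0.5492, 0.4799]
eef_rot: [0.006, 0.988, 0.154, -0.0]
wrist_force: [-1.1, 0.2, -0.2]
opening: 0.994
lin [ 45.34 -51.61   2.22] rot [0.7 0.1 7.6] dist 68.7
lin [ 23.87 -23.8    0.63] rot [0.7 0.1 7.6] dist 33.7
```

```bash
python3 -m handwheel '[{"grip":8.5,"linear":[24,-24,0.5],"rotation":[0,0,4]},{"grip":8.5,"linear":[24,-24,0.5],"rotation":[0,0,4]},{"grip":8.5,"linear":[24,-24,0.5],"rotation":[0,0,4]},{"grip":8.5,"linear":[24,-24,0.5],"rotation":[0,0,4]},{"grip":8.5,"linear":[24,-24,0.5],"rotation":[0,0,4]},{"grip":8.5,"linear":[24,-24,0.5],"rotation":[0,0,4]},{"grip":8.5,"linear":[24,-24,0.5],"rotation":[0,0,4]},{"grip":8.5,"linear":[24,-24,0.5],"rotation":[0,0,4]},{"grip":8.5,"linear":[45,-51.5,2],"rotation":[0,0,7.5]},{"grip":8.5,"linear":[45,-51.5,2],"rotation":[0,0,7.5]},{"grip":8.5,"linear":[45,-51.5,2],"rotation":[0,0,7.5]},{"grip":8.5,"linear":[45,-51.5,2],"rotation":[0,0,7.5]}]'
python3 -m handwheel '[{"grip":8.5,"linear":[21,-28,1.5],"rotation":[0,0,3]},{"grip":8.5,"linear":[21,-28,1.5],"rotation":[0,0,3]},{"grip":8.5,"linear":[21,-28,1.5],"rotation":[0,0,3]},{"grip":8.5,"linear":[21,-28,1.5],"rotation":[0,0,3]},{"grip":8.5,"linear":[21,-28,1.5],"rotation":[0,0,3]}]'
python3 - <<'E'
from h import *
rel([.45,.08,.45],down(.176))
E
```

```text
time_s: 1.73
eef_pos: [0.3841, -0.0929, 0.4588]
eef_rot: [0.0, 0.996, 0.089, 0.0]
wrist_force: [1.3, -0.3, -0.1]
opening: 0.994
time_s: 2.15
eef_pos: [0.4778, 0.0934, 0.4498]
eef_rot: [0.0, 0.998, 0.063, -0.0]
wrist_force: [0.4, -0.5, 0.6]
opening: 0.994
lin [-2.93  0.98 -0.02] rot [ 0.   0.  -2.9] dist 3.1
```

```bash
python3 -m handwheel '[{"grip":8.5,"linear":[-3,1,0],"rotation":[0,0,-3]},{"grip":8.5,"linear":[-3,1,0],"rotation":[0,0,-3]},{"grip":8.5,"linear":[-3,1,0],"rotation":[0,0,-3]}]'
python3 - <<'E'
from h import *
shot("wrist","w1",None,1.42)
print(Tcp().round(3), status.get_obs()["q"])
E
```

```text
time_s: 2.4
eef_pos: [0.4488, 0.0782, 0.4491]
eef_rot: [-0.0, 0.996, 0.09, -0.001]
wrist_force: [-0.1, -0.9, -0.5]
opening: 0.998
[[ 0.984  0.177  0.     0.449]
 [ 0.177 -0.984 -0.     0.077]
 [ 0.     0.    -1.     0.45 ]
 [ 0.     0.     0.     1.   ]] [-9.05882810e-02 -1.85425188e-01  1.54362084e+00  5.26495183e-06
  1.78306850e+00  1.30271820e+00]
```

View pics/w1.png

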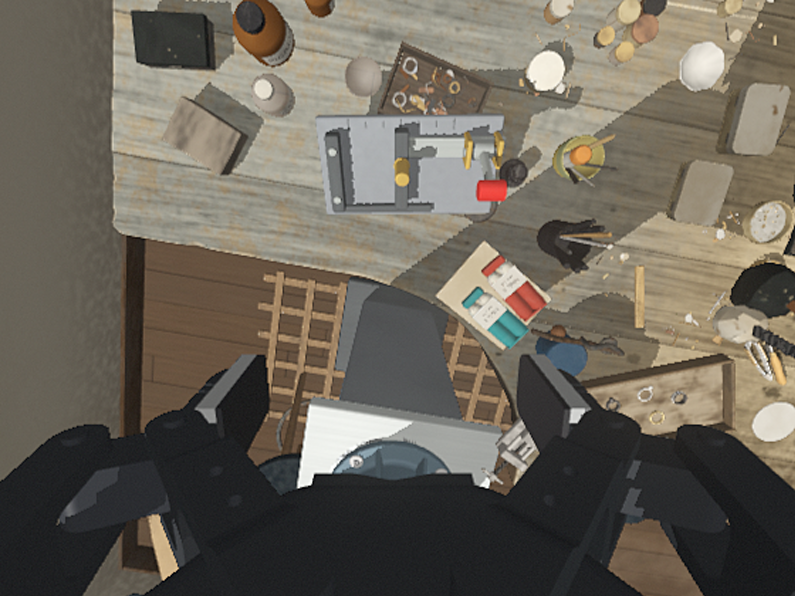

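```bash
python3 - <<'E'
from h import *
im=np.load("pics/w1_raw.npy")
save(im,"w1s",(215,72,365,162),5.3)
save(im,"w1b",(90,40,210,140),6)
E
```

```text
(no output)
```

View pics/w1s.png

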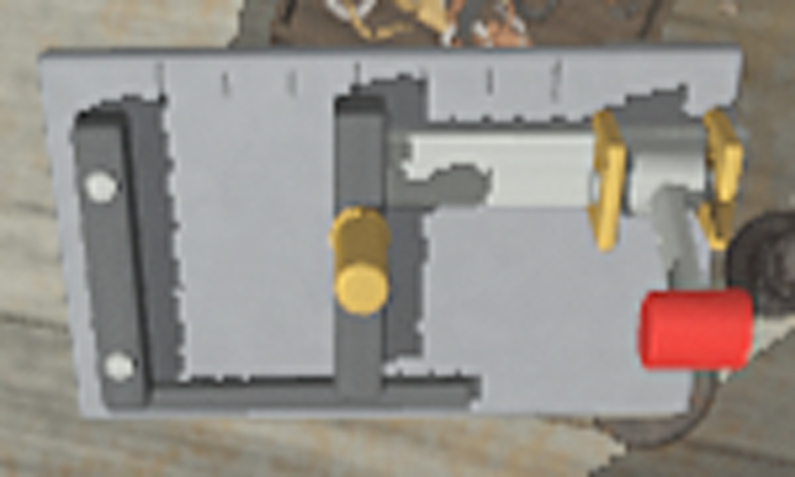

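View pics/w1b.png

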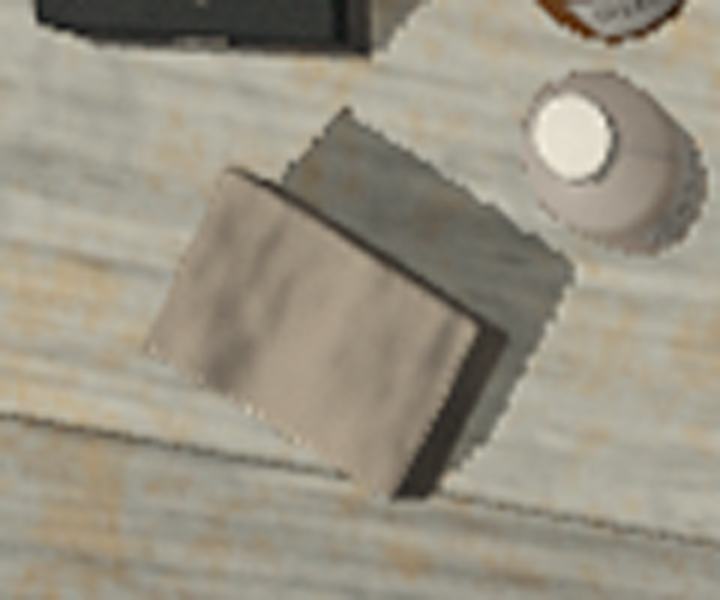

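```bash
cat > b.py <<'E'
from fit import *
T=np.load("pics/w1_T.npy"); c=cam("wrist",T)
k=lambda u:np.array(u,float)/5.3+[215,72]-0.4
ob=[((62,97,0),(40,59)),((-62,97,0),(83,416)),((-62,-117,0),(687,413)),((62,-117,0),(741,52)),((-45,-39,7),(480,377)),((-55,-39,7),(480,402)),((-47.5,70,18),(148,402))]
P=np.array([o[0] for o in ob])/1000.;U=np.array([k(o[1]) for o in ob])
post=k((362,290));grip=k((696,330))
def model(p):
    T=Bed(p[:4]); th=p[5]
    L=np.array([.030-.065*np.sin(np.radians(16)-th),-.092,.0224+.065*np.cos(np.radians(16)-th)])
    q=np.vstack([P,[.015,.007-p[4],.060],L])
    return proj(c,tw(T,q))
f=lambda p:(model(p)-np.vstack([U,post,grip])).ravel()
r=least_squares(f,[.528,.08,.177,.06,0.01,0.04],loss='soft_l1',bounds=([0,-1,-1,.03,-.02,-.3],[1,1,1,.1,.08,.3]));print(r.x,r.cost);print(r.fun.reshape(-1,2).round(2))
f2=lambda p:f(np.r_[p[:3],.064,p[3:]])
r2=least_squares(f2,[.528,.08,.177,0.01,0.04],loss='soft_l1');print(r2.x,r2.cost);print(r2.fun.reshape(-1,2).round(2))
# block
kb=lambda u:np.array(u,float)/6+[90,40]-0.4
top=[kb(u) for u in [(232,172),(478,322),(392,495),(148,348)]]
W=np.array([plane(c,u,.029) for u in top]);print(W.round(4));print([np.linalg.norm(W[i]-W[i-1]).round(4) for i in range(4)])
ce=W.mean(0);d=(W[0]+W[3]-W[1]-W[2]);print("centre",ce,"long dir yaw deg from y",np.degrees(np.arctan2(-d[0],d[1])))
e=(W[0]+W[1]-W[2]-W[3]);print("short dir",np.degrees(np.arctan2(e[1],e[0])))
# height from scene/side
s=3.322
sd=[np.array(u)/s+[190,150] for u in [(38,150),(110,147),(115,228),(42,237)]]
cd=cam("side");cs=cam("scene")
# order in w1b: 0 = upper-left(+x,+y far?)
print([proj(cd,w).round(0) for w in W],[x.round(0) for x in sd])
E
python3 b.py
```

```text
[0.52665823 0.08140094 0.18875834 0.05656136 0.00647018 0.00661905] 4.420490989160144
[[ 0.23 -0.43]
 [ 0.48  0.32]
 [ 0.26 -0.19]
 [ 0.95 -0.45]
 [-1.43  0.66]
 [-1.7   0.82]
 [ 1.16  0.72]
 [-0.01 -0.89]
 [-0.83 -0.16]]
[0.52669851 0.08157098 0.18779085 0.00648162 0.00505362] 6.272871749338495
[[-0.67 -1.21]
 [-0.24  0.56]
 [ 1.04  0.14]
 [ 2.1  -1.11]
 [-1.16  0.89]
 [-1.46  1.1 ]
 [ 0.59  0.95]
 [-0.01 -0.94]
 [ 0.17  0.04]]
[[0.5623 0.3636 0.029 ]
 [0.5338 0.2891 0.029 ]
 [0.4792 0.3108 0.029 ]
 [0.5087 0.3861 0.029 ]]
[np.float64(0.0581), np.float64(0.0798), np.float64(0.0588), np.float64(0.0809)]
centre [0.52100304 0.33737074 0.029     ] long dir yaw deg from y -21.191090026973047
short dir -22.233435329337524
[array([[221., 194.]]), array([[223., 216.]]), array([[201., 219.]]), array([[199., 196.]])] [array([201., 195.]), array([223., 194.]), array([225., 219.]), array([203., 221.])]
```

```bash
cat > c.py <<'E'
from fit import *
def projk(c,P,k):
    (f,cx,cy),W=c; p=(np.atleast_2d(P)-W[:3,3])@W[:3,:3]; x=p[:,:2]/p[:,2:]
    r2=(x**2).sum(1,keepdims=True); x=x*(1+k*r2); return x*f+[cx,cy]
T=np.load("pics/w1_T.npy"); cw=cam("wrist",T);cs=cam("scene");cd=cam("side")
k=lambda u:np.array(u,float)/5.3+[215,72]-0.4
s=3.322
C4=np.array([[62,97,0],[-62,97,0],[-62,-117,0],[62,-117,0]])/1000.
Pw=np.vstack([C4,np.array([(-45,-39,7),(-55,-39,7),(-47.5,70,18)])/1000.])
Uw=np.array([k(u) for u in [(40,59),(83,416),(687,413),(741,52),(480,377),(480,402),(148,402),(362,290),(696,330)]])
sd=np.array([[205,245],[95,360],[278,552],[398,425]])/s+[190,150]
sc=np.array([[270,245],[437,370],[543,205],[400,105]])/s+[220,160]
kb=lambda u:np.array(u,float)/6+[90,40]-0.4
Ub=np.array([kb(u) for u in [(232,172),(478,322),(392,495),(148,348)]])
B4=np.array([[31,42.5,29],[31,-42.5,29],[-31,-42.5,29],[-31,42.5,29]])/1000.
sdb=np.array([(110,147),(115,228),(42,237),(38,150)])/s+[190,150]
scb=np.array([(55,485),(190,437),(255,497),(110,545)])/s+[220,160]
scb=np.array([(190,437),(255,497),(110,575-27),(55,485)])/s+[220,160]
def f(p,full=False):
    T=Bed(np.r_[p[:3],.064]); th=p[4]
    L=np.array([.030-.065*np.sin(np.radians(16)-th),-.092,.0224+.065*np.cos(np.radians(16)-th)])
    q=np.vstack([Pw,[.015,.007-p[3],.060],L])
    b=B4@R.from_euler('z',p[7]).as_matrix().T+[p[5],p[6],0]
    o=[projk(cw,tw(T,q),p[8])-Uw,projk(cw,b,p[8])-Ub]
    o+=[.5*(projk(cs,tw(T,C4),p[9])-sc),.5*(projk(cd,tw(T,C4),p[10])-sd),.5*(projk(cd,b,p[10])-sdb)]
    if full: return o
    return np.vstack(o).ravel()
if __name__=="__main__":
    r=least_squares(f,[.527,.081,.18,.006,.01,.521,.337,-.38,0,0,0],loss='soft_l1')
    print(r.x.round(4),r.cost)
    for o in f(r.x,True): print(o.round(1).tolist())
    np.save("fit.npy",r.x)
E
python3 c.py
```

```text
[ 0.5275  0.0815  0.1875  0.0063  0.0044  0.524   0.342  -0.3817 -0.0515
  0.0526 -0.5345] 11.892935830142138
[[0.0, -0.4], [-0.0, 0.3], [0.8, 0.0], [1.2, 0.0], [-1.1, 0.6], [-1.4, 0.8], [0.8, 0.7], [-0.0, -1.1], [-0.1, -0.0]]
[[0.4, -0.9], [0.6, -0.3], [-0.2, 0.7], [0.1, 0.5]]
[[-1.0, -1.2], [0.5, -0.5], [0.1, -0.5], [-1.0, -1.3]]
[[-0.6, -1.0], [-0.8, 0.1], [-0.1, -0.8], [0.1, -1.3]]
[[-0.5, -1.2], [-0.1, -1.9], [-0.5, -1.8], [-0.6, -0.2]]
```

```bash
cat > g.py <<'E'
from fit import *
p=np.load("fit.npy"); TB=Bed(np.r_[p[:3],.064])
def lever(th):
    a=np.radians(16)-th
    return tw(TB,[.030-.065*np.sin(a),-.092,.0224+.065*np.cos(a)])[0]
def bed(x,y,z): return tw(TB,np.array([x,y,z])/1000)[0]
yaw=p[2]
# tool orientation with z = -bed z, tool x = bed x
RT=TB[:3,:3]@np.diag([1.,-1,-1])
E
python3 - <<'E'
from g import *
g=lever(p[4]);print(g,lever(1.3))
rel(g+[0,0,.09],down(yaw))
E
```

```text
[ 0.52036408 -0.0134755   0.14622228] [0.59728189 0.00111715 0.15119212]
lin [ 5.4  10.21 21.4 ] rot [ 0.  -0.  -0.6] dist 24.3
```

```bash
python3 -m handwheel '[{"grip":5,"linear":[5.4,10.2,21.4],"rotation":[0,0,-0.5]},{"grip":5,"linear":[5.4,10.2,21.4],"rotation":[0,0,-0.5]},{"grip":5,"linear":[5.4,10.2,21.4],"rotation":[0,0,-0.5]},{"grip":5,"linear":[5.4,10.2,21.4],"rotation":[0,0,-0.5]},{"grip":5,"linear":[5.4,10.2,21.4],"rotation":[0,0,-0.5]},{"grip":5,"linear":[5.4,10.2,21.4],"rotation":[0,0,-0.5]},{"grip":5,"linear":[5.4,10.2,21.4],"rotation":[0,0,-0.5]},{"grip":5,"linear":[5.4,10.2,21.4],"rotation":[0,0,-0.5]},{"grip":5,"linear":[5.4,10.2,21.4],"rotation":[0,0,-0.5]}]'
python3 - <<'E'
from g import *
im,T=shot("wrist","w2",None,1.42)
print(T.round(4))
E
```

```text
time_s: 3.2
eef_pos: [0.5211, -0.0142, 0.2384]
eef_rot: [0.0, 0.996, 0.092, 0.001]
wrist_force: [-0.5, -1.0, -0.2]
opening: 0.585
[[ 9.830e-01  1.836e-01  3.000e-03  5.211e-01]
 [ 1.836e-01 -9.830e-01 -4.000e-04 -1.420e-02]
 [ 2.900e-03  1.000e-03 -1.000e+00  2.384e-01]
 [ 0.000e+00  0.000e+00  0.000e+00  1.000e+00]]
```

View pics/w2.png

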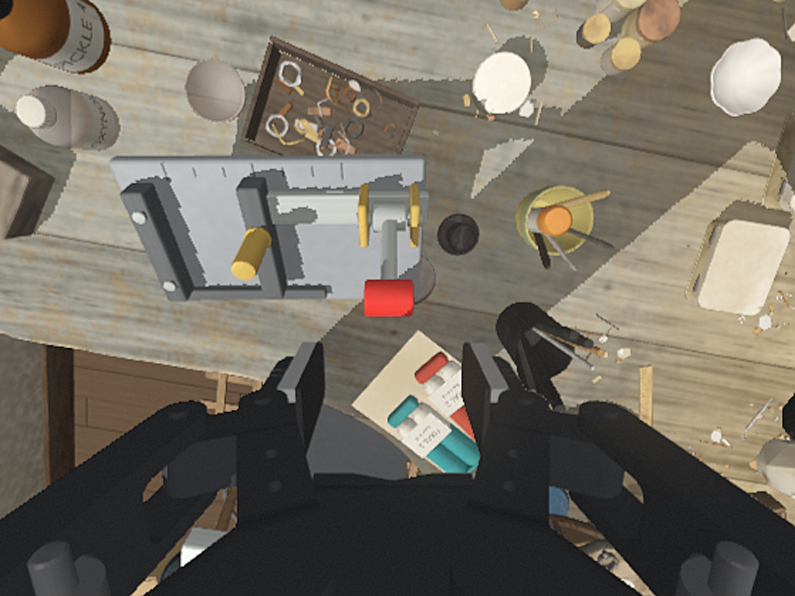

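```bash
python3 - <<'E'
from h import *
save(np.load("pics/w2_raw.npy"),"w2s",(70,100,330,230),3.05)
E
```

```text
(no output)
```

View pics/w2s.png

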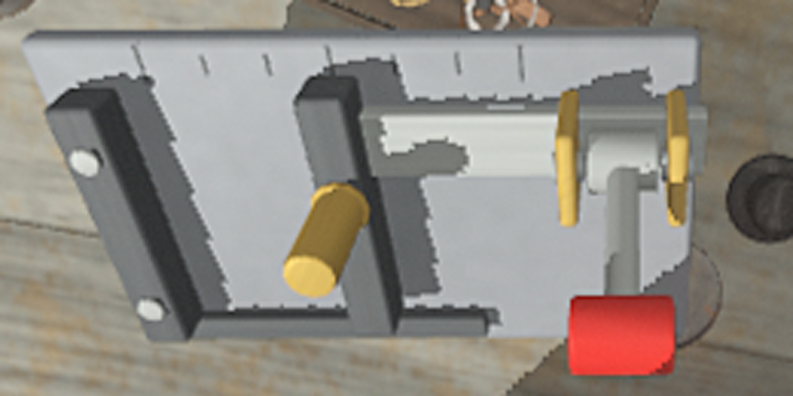

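```bash
cat > d.py <<'E'
import c
from c import *
T2=np.load("pics/w2_T.npy"); c2=cam("wrist",T2)
k2=lambda u:np.array(u,float)/3.05+[70,100]-0.35
P2=np.array([(62,97,0),(62,-117,0),(-45,-39,7)])/1000.
U2=np.array([k2(u) for u in [(26,40),(697,40),(488,310),(310,275),(622,335)]])
def f2(p,full=False):
    T=Bed(np.r_[p[:3],.064+p[11]]); th=p[4]
    L=np.array([.030-.065*np.sin(np.radians(16)-th),-.092,.0224+.065*np.cos(np.radians(16)-th)])
    q=np.vstack([P2,[.015,.007-p[3],.060],L])
    o=[projk(c2,tw(T,q),p[8])-U2]
    q=np.vstack([Pw,[.015,.007-p[3],.060],L])
    b=B4@R.from_euler('z',p[7]).as_matrix().T+[p[5],p[6],0]
    o+=[projk(cw,tw(T,q),p[8])-Uw,projk(cw,b,p[8])-Ub]
    if full: return o
    return np.vstack(o+[[p[11]*300,p[4]*5]]).ravel()
r=least_squares(f2,np.r_[np.load("fit.npy")[:11],0],loss='soft_l1')
print(r.x.round(4),r.cost)
for o in f2(r.x,True): print(o.round(1).tolist())
np.save("fit.npy",r.x)
from g import *
E
python3 d.py
sed -i 's/TB=Bed.*/TB=Bed(np.r_[p[:3],.064+p[11]])/' g.py
python3 -c "
from g import *
g=lever(p[4]);print(g,lever(1.3))
rel(g+[0,0,-.012],down(yaw))"
```

```text
[ 5.2690e-01  8.2300e-02  1.8750e-01  7.2000e-03 -9.0000e-04  5.2340e-01
  3.4170e-01 -3.7950e-01 -4.4100e-02 -1.0039e+00 -5.3450e-01 -2.0000e-04] 10.346459755430738
[[0.4, 0.5], [2.2, -2.2], [-0.8, 1.5], [0.0, -1.1], [0.4, -0.4]]
[[-0.6, -0.3], [-0.5, 0.5], [0.4, 0.2], [0.8, 0.1], [-1.6, 0.8], [-1.9, 1.0], [0.3, 0.9], [-0.0, -0.9], [-0.7, 0.4]]
[[-0.0, -1.1], [0.6, -0.3], [-0.2, 0.8], [-0.3, 0.6]]
[ 0.5195541  -0.01272104  0.14584149] [0.5967277  0.00192329 0.15103737]
lin [-0.2  -0.17 10.53] rot [ 0.1 -0.2 -0.1] dist 10.5
```

```bash
python3 -m handwheel '[{"grip":5,"linear":[-0.2,-0.15,4],"rotation":[0,0,0]},{"grip":5,"linear":[-0.2,-0.15,7],"rotation":[0,0,0]},{"grip":5,"linear":[-0.2,-0.15,9],"rotation":[0,0,0]},{"grip":5,"linear":[-0.2,-0.15,11],"rotation":[0,0,0]},{"grip":5,"linear":[-0.2,-0.15,11],"rotation":[0,0,0]},{"grip":5,"linear":[-0.2,-0.15,11],"rotation":[0,0,0]}]'
python3 - <<'E'
from g import *
im,T=shot("wrist","w3",(100,150,460,420),2)
E
```

```text
time_s: 3.75
eef_pos: [0.5186, -0.0121, 0.1278]
eef_rot: [0.0, 0.996, 0.093, 0.001]
wrist_force: [-0.1, -0.1, -0.1]
opening: 0.581
```

View pics/w3.png

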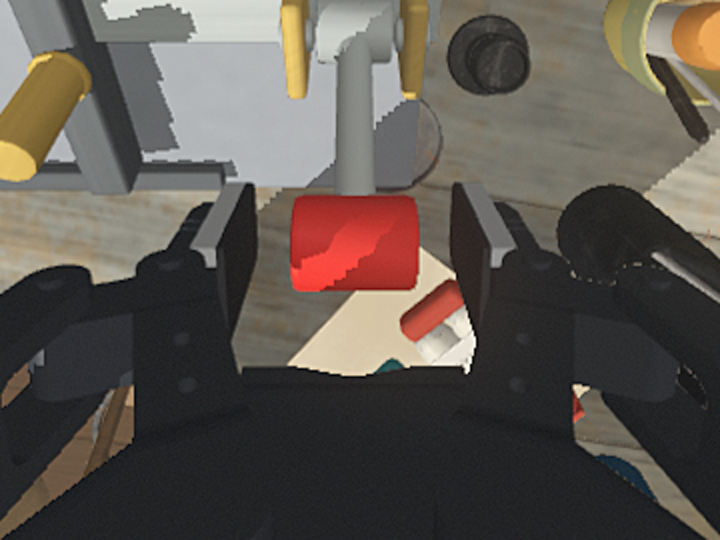

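```bash
python3 -m handwheel '[{"grip":2,"linear":[0,0,0],"rotation":[0,0,0]},{"grip":2,"linear":[0,0,0],"rotation":[0,0,0]},{"grip":2,"linear":[0,0,0],"rotation":[0,0,0]},{"grip":2,"linear":[0,0,0],"rotation":[0,0,0]},{"grip":2,"linear":[0,0,0],"rotation":[0,0,0]}]'
python3 - <<'E'
from g import *
T=Tcp()
a0=np.radians(16)-p[4]
for th in np.linspace(0.1,1.32,13):
    d=T[:3,:3].T@(lever(th)-lever(p[4]))*100
    print(round(th,2),d.round(2))
E
```

```text
time_s: 4.22
eef_pos: [0.5192, -0.0124, 0.1287]
eef_rot: [0.0, 0.996, 0.093, 0.002]
wrist_force: [-2.7, 1.1, 7.8]
opening: 0.323
0.1 [ 0.52 -0.   -0.4 ]
0.2 [ 1.08 -0.   -0.76]
0.3 [ 1.67 -0.   -1.05]
0.4 [ 2.29 -0.   -1.28]
0.51 [ 2.93 -0.   -1.45]
0.61 [ 3.58 -0.   -1.55]
0.71 [ 4.24 -0.   -1.59]
0.81 [ 4.9  -0.   -1.55]
0.91 [ 5.55 -0.   -1.45]
1.02 [ 6.19 -0.   -1.29]
1.12 [ 6.81 -0.   -1.06]
1.22 [ 7.4  -0.01 -0.77]
1.32 [ 7.96 -0.01 -0.42]
```

```bash
python3 -m handwheel '[{"grip":2,"linear":[0.5,0,-0.4],"rotation":[0,0,0]},{"grip":2,"linear":[1.1,0,-0.75],"rotation":[0,0,0]},{"grip":2,"linear":[1.7,0,-1.05],"rotation":[0,0,0]},{"grip":2,"linear":[2.3,0,-1.3],"rotation":[0,0,0]},{"grip":2,"linear":[2.95,0,-1.45],"rotation":[0,0,0]},{"grip":2,"linear":[3.6,0,-1.55],"rotation":[0,0,0]}]'
python3 -m handwheel '[{"grip":2,"linear":[0.65,0,-0.05],"rotation":[0,0,0]},{"grip":2,"linear":[1.3,0,0],"rotation":[0,0,0]},{"grip":2,"linear":[1.95,0,0.1],"rotation":[0,0,0]},{"grip":2,"linear":[2.6,0,0.25],"rotation":[0,0,0]},{"grip":2,"linear":[3.2,0,0.5],"rotation":[0,0,0]},{"grip":2,"linear":[3.8,0,0.8],"rotation":[0,0,0]},{"grip":2,"linear":[4.35,0,1.1],"rotation":[0,0,0]},{"grip":2,"linear":[4.35,0,1.1],"rotation":[0,0,0]}]'
python3 - <<'E'
from g import *
im,T=shot("wrist","w4",(100,120,460,390),2)
print(T[:3,3]-lever(1.3))
E
```

```text
time_s: 4.72
eef_pos: [0.5504, -0.0063, 0.1414]
eef_rot: [0.0, 0.996, 0.093, -0.004]
wrist_force: [-9.0, -4.5, 1.7]
opening: 0.313
time_s: 5.38
eef_pos: [0.5965, 0.0024, 0.1318]
eef_rot: [0.0, 0.996, 0.093, -0.0]
wrist_force: [-2.7, 0.5, 3.2]
opening: 0.313
[-0.00023368  0.00051834 -0.01924453]
```

View pics/w4.png

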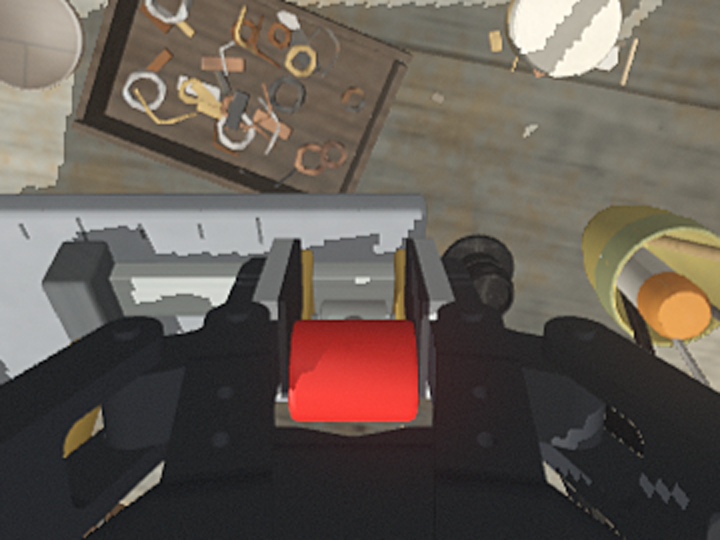

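```bash
python3 -m handwheel '[{"grip":2,"linear":[0.15,0,0.15],"rotation":[0,0,0]},{"grip":2,"linear":[0.3,0,0.3],"rotation":[0,0,0]},{"grip":2,"linear":[0.3,0,0.3],"rotation":[0,0,0]}]'
python3 - <<'E'
from g import *
print(Tcp()[:3,3]-lever(1.3))
E
```

```text
time_s: 5.68
eef_pos: [0.5999, 0.003, 0.1297]
eef_rot: [0.0, 0.996, 0.093, 0.001]
wrist_force: [-2.3, 1.1, 8.6]
opening: 0.313
[ 0.0031418   0.00109995 -0.02132605]
```

```bash
python3 -m handwheel '[{"grip":5,"linear":[-0.2,0,-0.2],"rotation":[0,0,0]},{"grip":5,"linear":[-0.2,0,-0.2],"rotation":[0,0,0]},{"grip":5,"linear":[-0.2,0,-0.2],"rotation":[0,0,0]},{"grip":5,"linear":[-0.2,0,-3],"rotation":[0,0,0]},{"grip":5,"linear":[-0.2,0,-6],"rotation":[0,0,0]},{"grip":5,"linear":[-0.2,0,-8],"rotation":[0,0,0]}]'
python3 - <<'E'
from g import *
rel(bed(15,0,110),RT)
E
```

```text
time_s: 6.18
eef_pos: [0.5978, 0.0023, 0.2101]
eef_rot: [0.0, 0.996, 0.093, 0.001]
wrist_force: [-0.2, 0.4, 0.4]
opening: 0.588
lin [-8.78 -9.17  4.  ] rot [ 0.1 24.9 -0.1] dist 13.3
```

```bash
python3 -m handwheel '[{"grip":5,"linear":[-4,-4,0],"rotation":[0,7,0]},{"grip":5,"linear":[-6,-7,1],"rotation":[0,14,0]},{"grip":5,"linear":[-8.8,-9.2,4],"rotation":[0,21,0]},{"grip":5,"linear":[-8.8,-9.2,4],"rotation":[0,25,0]},{"grip":5,"linear":[-8.8,-9.2,4],"rotation":[0,25,0]},{"grip":5,"linear":[-8.8,-9.2,4],"rotation":[0,25,0]},{"grip":5,"linear":[-8.8,-9.2,4],"rotation":[0,25,0]}]'
python3 - <<'E'
from g import *
im,T=shot("wrist","w5",None,1.42)
rel(bed(15,0,110),RT)
E
```

```text
time_s: 6.77
eef_pos: [0.4952, 0.0761, 0.1696]
eef_rot: [-0.02, 0.972, 0.091, 0.217]
wrist_force: [1.4, -0.4, 0.4]
opening: 0.587
lin [-0.15 -0.06 -0.02] rot [ 0.1 -0.2 -0. ] dist 0.2
```

View pics/w5.png

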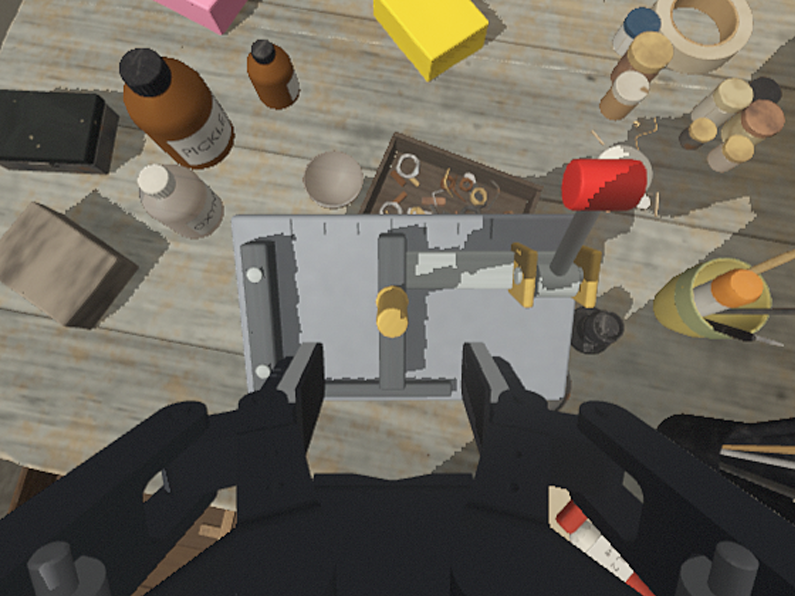

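```bash
python3 - <<'E'
from h import *
save(np.load("pics/w5_raw.npy"),"w5s",(155,100,465,290),2.55)
E
```

```text
(no output)
```

View pics/w5s.png

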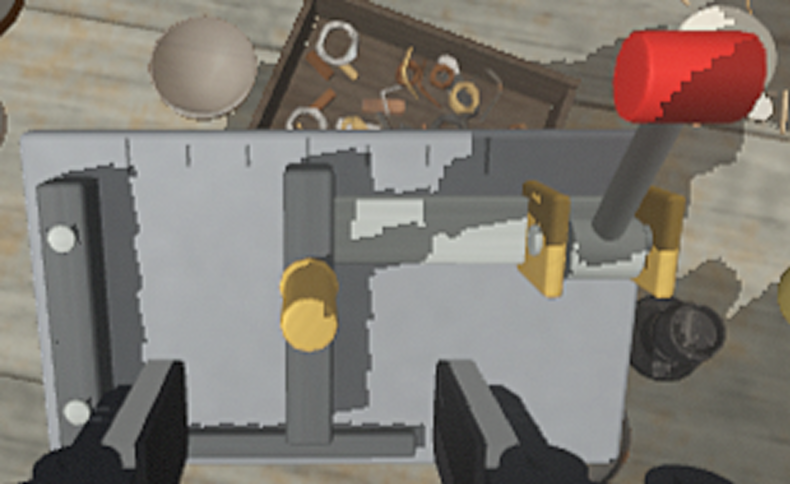

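```bash
cat > e.py <<'E'
from c import *
T2=np.load("pics/w2_T.npy"); c2=cam("wrist",T2)
T5=np.load("pics/w5_T.npy"); c5=cam("wrist",T5)
k2=lambda u:np.array(u,float)/3.05+[70,100]-0.35
k5=lambda u:np.array(u,float)/2.55+[155,100]-0.3
P2=np.array([(62,97,0),(-45,-39,7)])/1000.
U2=np.array([k2(u) for u in [(26,40),(488,310),(310,275),(622,335)]])
P5=np.array([(62,97,0),(-62,-117,0),(-45,-39,7),(47.5,70,18)])/1000.
U5=np.array([k5(u) for u in [(22,138),(618,462),(417,430),(95,182),(309,325),(690,76)]])
def L(th): return np.array([.030-.065*np.sin(np.radians(16)-th),-.092,.0224+.065*np.cos(np.radians(16)-th)])
def f2(p,full=False):
    T=Bed(np.r_[p[:3],.064+p[11]]); th=p[4]; po=[.015,.007-p[3],.060]
    o=[projk(c5,tw(T,np.vstack([P5,po,L(p[12])])),p[8])-U5]
    o+=[projk(c2,tw(T,np.vstack([P2,po,L(th)])),p[8])-U2]
    b=B4@R.from_euler('z',p[7]).as_matrix().T+[p[5],p[6],0]
    o+=[projk(cw,tw(T,np.vstack([Pw,po,L(th)])),p[8])-Uw,projk(cw,b,p[8])-Ub]
    if full: return o
    return np.vstack(o+[[p[11]*300,p[4]*5]]).ravel()
r=least_squares(f2,np.r_[np.load("fit.npy")[:11],0,1.3],loss='soft_l1')
print(r.x.round(4),r.cost)
for o in f2(r.x,True): print(o.round(1).tolist())
np.save("fit.npy",r.x)
E
python3 e.py; python3 -c "
from g import *
rel(bed(15,7-p[3]*1000,30),RT)"
```

```text
[ 5.2620e-01  8.1400e-02  1.8840e-01  6.1000e-03  1.0000e-03  5.2220e-01
  3.3990e-01 -3.8100e-01 -2.5200e-02 -1.0304e+00 -4.4130e-01 -1.8000e-03
  1.1497e+00] 15.867061276902893
[[-0.4, -3.0], [0.9, 0.0], [0.7, 0.4], [-2.2, -0.4], [-0.2, -1.4], [-2.1, 0.4]]
[[0.5, 0.3], [0.2, 1.6], [0.4, -0.9], [1.4, -0.5]]
[[-0.0, -0.1], [0.1, 0.7], [0.7, 0.3], [1.3, 0.1], [-1.2, 1.1], [-1.5, 1.2], [0.9, 1.1], [-0.2, -0.6], [-0.3, 0.5]]
[[-0.3, -1.6], [1.0, -0.1], [0.2, 1.1], [-0.7, 0.3]]
lin [-0.33 -0.09  8.09] rot [ 0.1 -0.2 -0.1] dist 8.1
```

```bash
python3 - <<'E'
from g import *
import c
from c import projk
shot("side","s1",(190,150,370,330),3.3)
shot("scene","sc1",(280,150,400,280),4.5)
T5=np.load("pics/w5_T.npy"); c5=cam("wrist",T5)
for th in [0,1.1,1.2,1.3]:
    w=lever(th); print(th,((projk(c5,w,-.03)-[155,100]+.3)*2.55).round(0),((proj(cam("side"),w)-[190,150])*3.3).round(0),((proj(cam("scene"),w)-[280,150])*4.5).round(0))
E
```

```text
0 [[690. 365.]] [[280. 417.]] [[417. 130.]]
1.1 [[688.  87.]] [[356. 350.]] [[285.  80.]]
1.2 [[680.  69.]] [[363. 348.]] [[273.  83.]]
1.3 [[672.  54.]] [[369. 346.]] [[261.  87.]]
```

View pics/s1.png

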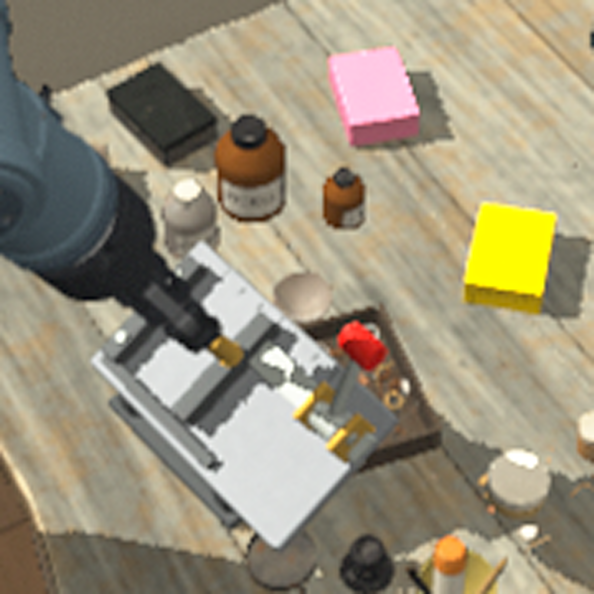

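View pics/sc1.png

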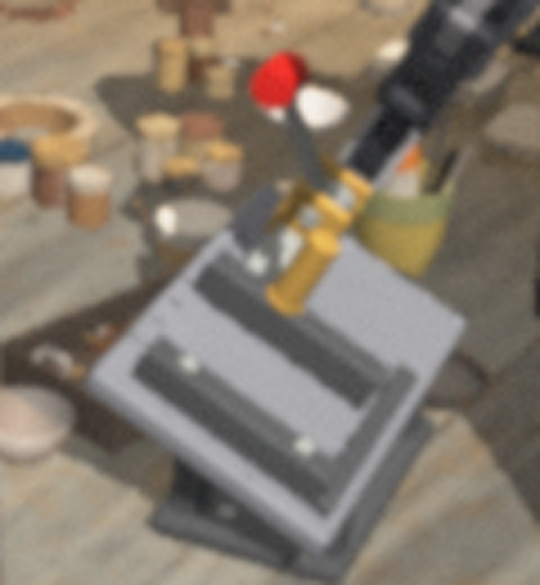

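```bash
python3 - <<'E'
from g import *
from c import projk
for n,uv in [("w3",(277.5,271)),("w4",(277,305)),("w5",(155+690/2.55,100+76/2.55)),("w2",(70+622/3.05,100+335/3.05))]:
    T=np.load(f"pics/{n}_T.npy"); c=cam("wrist",T)
    best=min(np.linspace(-.2,1.4,161),key=lambda t:np.linalg.norm(projk(c,lever(t),p[8])[0]-uv))
    print(n,best,projk(c,lever(best),p[8])[0]-uv, (T[:3,:3].T@(lever(best)-T[:3,3])).round(4))
E
```

```text
w3 -0.07000000000000003 [2.04696713 0.22170774] [-0.0032  0.0016 -0.0133]
w4 1.0599999999999998 [2.10148332 0.32932178] [-0.0146  0.0013 -0.0245]
w5 1.14 [-2.14143099  0.80772641] [0.0624 0.0924 0.0463]
w2 -0.020000000000000046 [1.06158935 0.05756629] [-0.0032 -0.001   0.0951]
```

```bash
python3 - <<'E'
from g import *
h=np.array([np.cos(yaw),np.sin(yaw),0]); e=lever(1.3)
rel(e-.045*h+[0,0,.05],down(yaw))
rel(e-.045*h+[0,0,-.006],down(yaw))
E
```

```text
lin [ 4.8   9.21 -0.97] rot [  0.1 -25.2  -0.1] dist 10.4
lin [2.42 9.21 4.1 ] rot [  0.1 -25.2  -0.1] dist 10.4
```

```bash
python3 -m handwheel '[{"grip":2,"linear":[1,2,-3],"rotation":[0,-7,0]},{"grip":0,"linear":[3,5,-3],"rotation":[0,-14,0]},{"grip":0,"linear":[4.8,9.2,-1],"rotation":[0,-21,0]},{"grip":0,"linear":[4.8,9.2,-1],"rotation":[0,-25.2,0]},{"grip":0,"linear":[4.8,9.2,-1],"rotation":[0,-25.2,0]},{"grip":0,"linear":[4.8,9.2,-1],"rotation":[0,-25.2,0]},{"grip":0,"linear":[3.6,9.2,1.6],"rotation":[0,-25.2,0]},{"grip":0,"linear":[2.4,9.2,4.1],"rotation":[0,-25.2,0]},{"grip":0,"linear":[2.4,9.2,4.1],"rotation":[0,-25.2,0]},{"grip":0,"linear":[2.4,9.2,4.1],"rotation":[0,-25.2,0]}]'
python3 - <<'E'
from g import *
h=np.array([np.cos(yaw),np.sin(yaw),0]); e=lever(1.3)
rel(e-.022*h+[0,0,-.006],down(yaw))
shot("wrist","w6",(100,120,460,390),2)
E
```

```text
time_s: 7.75
eef_pos: [0.5475, -0.0058, 0.1404]
eef_rot: [-0.0, 0.996, 0.093, -0.003]
wrist_force: [-0.6, 0.9, 1.9]
opening: 0.001
lin [ 2.7   0.23 -0.31] rot [-0.1  0.3 -0.1] dist 2.7
```

View pics/w6.png

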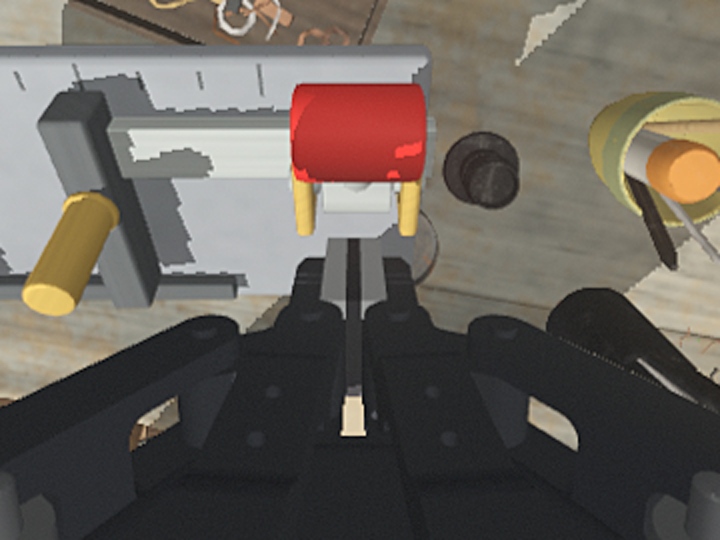

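```bash
python3 -m handwheel '[{"grip":0,"linear":[0.5,0.1,-0.3],"rotation":[0,0,0]},{"grip":0,"linear":[1.0,0.1,-0.3],"rotation":[0,0,0]},{"grip":0,"linear":[1.4,0.1,-0.3],"rotation":[0,0,0]},{"grip":0,"linear":[1.8,0.1,-0.3],"rotation":[0,0,0]},{"grip":0,"linear":[2.1,0.1,-0.3],"rotation":[0,0,0]},{"grip":0,"linear":[2.3,0.1,-0.3],"rotation":[0,0,0]}]'
python3 -m handwheel '[{"grip":0,"linear":[0.2,0,0],"rotation":[0,0,0]},{"grip":0,"linear":[0.3,0,0],"rotation":[0,0,0]},{"grip":0,"linear":[0.4,0,0],"rotation":[0,0,0]}]'
```

```text
time_s: 8.3
eef_pos: [0.5721, -0.0034, 0.1438]
eef_rot: [0.0, 0.996, 0.093, -0.002]
wrist_force: [-1.3, -1.8, 0.2]
opening: 0.002
time_s: 8.55
eef_pos: [0.5743, -0.0027, 0.1431]
eef_rot: [0.0, 0.996, 0.093, -0.004]
wrist_force: [-9.5, -2.2, 2.8]
opening: -0.001
```

```bash
python3 -m handwheel '[{"grip":0,"linear":[0.1,0,0],"rotation":[0,0,0]},{"grip":0,"linear":[0.2,0,0],"rotation":[0,0,0]},{"grip":0,"linear":[0.3,0,0],"rotation":[0,0,0]}]'
python3 - <<'E'
from g import *
h=np.array([np.cos(yaw),np.sin(yaw),0]); e=lever(1.3)
print((Tcp()[:3,3]-e)@h,Tcp()[2,3]-e[2])
E
```

```text
time_s: 8.8
eef_pos: [0.5747, -0.0026, 0.1429]
eef_rot: [0.0, 0.996, 0.093, -0.007]
wrist_force: [-18.0, -5.6, 10.3]
opening: -0.001
-0.021642987274162723 -0.006478689650278535
```

```bash
python3 -m handwheel '[{"grip":0,"linear":[-1,0,0],"rotation":[0,0,0]},{"grip":0,"linear":[-2,0,-2],"rotation":[0,0,0]},{"grip":2,"linear":[-2,0,-5],"rotation":[0,0,0]},{"grip":4,"linear":[-2,0,-5],"rotation":[0,0,0]}]'
python3 - <<'E'
from g import *
rel(bed(15,1,95),RT)
E
```

```text
time_s: 9.13
eef_pos: [0.5622, -0.0061, 0.1995]
eef_rot: [0.001, 0.996, 0.093, 0.003]
wrist_force: [1.8, 0.9, 1.5]
opening: 0.272
lin [-4.6  -9.37  4.43] rot [ 0.2 24.7 -0.1] dist 11.3
```

```bash
python3 -m handwheel '[{"grip":4,"linear":[-2,-4,1],"rotation":[0,7,0]},{"grip":4,"linear":[-4,-7,2],"rotation":[0,14,0]},{"grip":4,"linear":[-4.6,-9.4,3],"rotation":[0,21,0]},{"grip":4,"linear":[-4.6,-9.4,4.2],"rotation":[0,24.8,0]},{"grip":4,"linear":[-4.6,-9.4,4.2],"rotation":[0,24.8,0]},{"grip":4,"linear":[-4.6,-9.4,4.2],"rotation":[0,24.8,0]}]'
python3 - <<'E'
from g import *
from c import projk
im,T=shot("wrist","w7",(100,100,460,370),2.2)
rel(bed(15,1,30),RT)
c=cam("wrist",T)
for th in (1.15,1.3): print(((projk(c,lever(th),p[8])-[100,100])*2.2).round())
E
```

```text
time_s: 9.63
eef_pos: [0.4961, 0.0781, 0.1521]
eef_rot: [-0.02, 0.973, 0.091, 0.211]
wrist_force: [1.3, -0.5, 0.4]
opening: 0.47
lin [0.24 0.04 6.49] rot [ 0.1  0.3 -0.1] dist 6.5
[[754.  40.]]
[[740.  18.]]
```

View pics/w7.png

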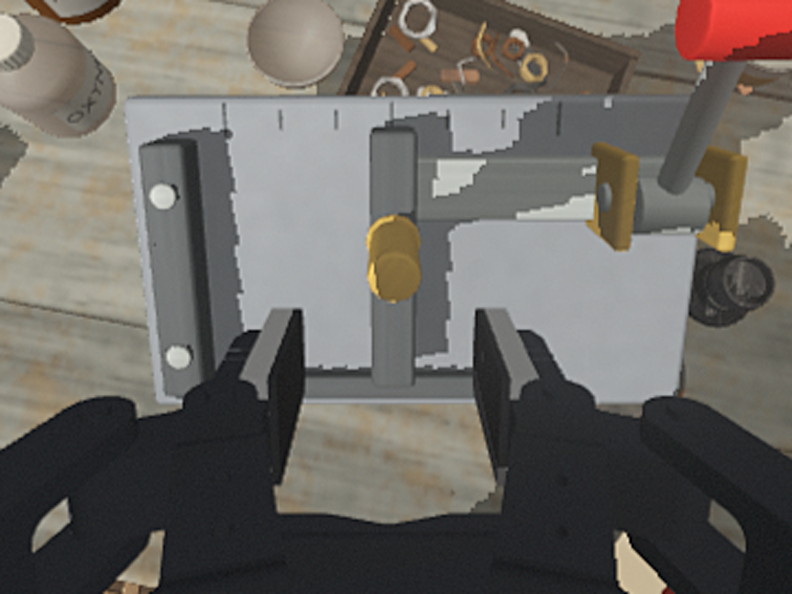

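```bash
python3 -m handwheel '[{"grip":4,"linear":[0.2,0.05,3],"rotation":[0,0,0]},{"grip":4,"linear":[0.2,0.05,5],"rotation":[0,0,0]},{"grip":4,"linear":[0.2,0.05,6.5],"rotation":[0,0,0]},{"grip":4,"linear":[0.2,0.05,6.5],"rotation":[0,0,0]},{"grip":1,"linear":[0.2,0.05,6.5],"rotation":[0,0,0]},{"grip":1,"linear":[0.2,0.05,6.5],"rotation":[0,0,0]},{"grip":1,"linear":[0.2,0.05,6.5],"rotation":[0,0,0]},{"grip":1,"linear":[0.2,0.05,6.5],"rotation":[0,0,0]},{"grip":1,"linear":[0.2,0.05,6.5],"rotation":[0,0,0]}]'
python3 - <<'E'
from g import *
print((TB[:3,:3].T@(Tcp()[:3,3]-TB[:3,3])*1000).round(1))
E
```

```text
time_s: 10.43
eef_pos: [0.5265, 0.0825, 0.0954]
eef_rot: [-0.019, 0.972, 0.091, 0.214]
wrist_force: [7.1, -1.0, -4.2]
opening: 0.164
[14.5  1.1 29.9]
```

```bash
python3 -m handwheel '[{"grip":1,"linear":[0,0.5,0],"rotation":[0,0,0]},{"grip":1,"linear":[0,1.2,0],"rotation":[0,0,0]},{"grip":1,"linear":[0,2,0],"rotation":[0,0,0]},{"grip":1,"linear":[0,2.8,0],"rotation":[0,0,0]},{"grip":1,"linear":[0,3.6,0],"rotation":[0,0,0]},{"grip":1,"linear":[0,4.2,0],"rotation":[0,0,0]},{"grip":1,"linear":[0,4.2,0],"rotation":[0,0,0]}]'
python3 -m handwheel '[{"grip":2.4,"linear":[0,0,0],"rotation":[0,0,0]},{"grip":2.4,"linear":[0,0,0],"rotation":[0,0,0]},{"grip":2.4,"linear":[0,0,-3],"rotation":[0,0,0]},{"grip":5,"linear":[0,0,-6],"rotation":[0,0,0]},{"grip":8.5,"linear":[0,0,-10],"rotation":[0,0,0]},{"grip":8.5,"linear":[0,0,-12],"rotation":[0,0,0]},{"grip":8.5,"linear":[0,0,-12],"rotation":[0,0,0]}]'
python3 - <<'E'
from g import *
shot("wrist","w8",None,1.42)
E
```

```text
time_s: 11.02
eef_pos: [0.5345, 0.0405, 0.0954]
eef_rot: [-0.019, 0.972, 0.09, 0.214]
wrist_force: [7.2, -0.2, -6.0]
opening: 0.161
time_s: 11.6
eef_pos: [0.4851, 0.0318, 0.2084]
eef_rot: [-0.018, 0.972, 0.091, 0.216]
wrist_force: [0.7, -0.1, 0.7]
opening: 0.833
```

View pics/w8.png

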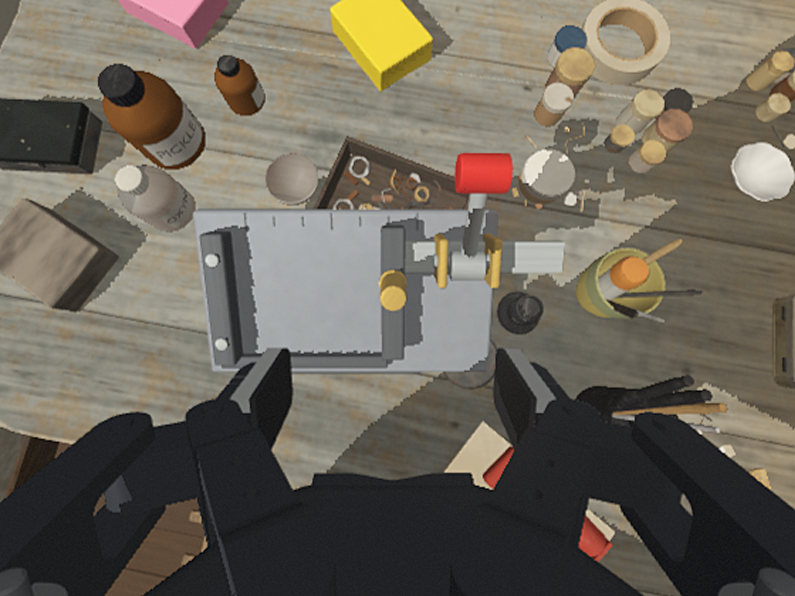

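```bash
python3 - <<'E'
from g import *
T=np.load("pics/w1_T.npy"); c=cam("wrist",T)
T8=np.load("pics/w8_T.npy"); c8=cam("wrist",T8)
# bottle cap w1b (572,137)/6+(90,40) ; w8 (130,178)/1.42
x,e=tri([(c,np.array([572,137])/6+[90,40]),(c8,np.array([130,178])/1.42)]);print("oxy cap",x,e)
x2,e2=tri([(c,np.array([252,17])/1.42),(c8,np.array([120,82])/1.42)]);print("pickle cap",x2,e2)
th=p[7];Rb=R.from_euler('z',th).as_matrix();print(p[5:8])
for q in(x,x2): print("in block frame",Rb.T@(q-[p[5],p[6],0]))
rel([p[5],p[6],.16],down(th+np.pi/2))
E
```

```text
oxy cap [0.58441875 0.25437857 0.0645895 ] [np.float64(0.00046320822606283295), np.float64(0.0004632082260630783)]
pickle cap [0.64855753 0.26612077 0.08784702] [np.float64(0.0003646133500249092), np.float64(0.000364613350025021)]
[ 0.5222396   0.339883   -0.38096171]
in block frame [ 0.08951307 -0.05625536  0.0645895 ]
in block frame [ 0.14468768 -0.02150733  0.08784702]
lin [  6.62 -29.57   8.05] rot [ 12.7 -22.7 -56.5] dist 31.4
```

```bash
python3 -m handwheel '[{"grip":8.5,"linear":[0.7,-3,0],"rotation":[1.4,-2.5,-6.2]},{"grip":8.5,"linear":[1.4,-6,0.5],"rotation":[2.8,-5,-12.4]},{"grip":8.5,"linear":[2.2,-10,1.5],"rotation":[4.2,-7.5,-18.6]},{"grip":8.5,"linear":[3,-13.5,3],"rotation":[5.6,-10,-24.8]},{"grip":8.5,"linear":[3.8,-17,4.5],"rotation":[7,-12.5,-31]},{"grip":8.5,"linear":[4.5,-20.5,5.5],"rotation":[8.4,-15,-37.2]},{"grip":8.5,"linear":[5.3,-24,6.5],"rotation":[9.8,-17.5,-43.4]},{"grip":8.5,"linear":[6,-27,7.5],"rotation":[11.2,-20,-49.6]},{"grip":8.5,"linear":[6.6,-29.5,8],"rotation":[12.7,-22.7,-56.5]},{"grip":8.5,"linear":[6.6,-29.5,8],"rotation":[12.7,-22.7,-56.5]},{"grip":8.5,"linear":[6.6,-29.5,8],"rotation":[12.7,-22.7,-56.5]}]'
python3 - <<'E'
from g import *
shot("wrist","w9",None,1.42)
rel([p[5],p[6],.16],down(p[7]+np.pi/2))
print(status.get_obs()["q"].round(2))
E
```

```text
time_s: 12.57
eef_pos: [0.5194, 0.341, 0.1543]
eef_rot: [-0.003, 0.827, 0.562, -0.004]
wrist_force: [0.2, -1.0, -0.1]
opening: 0.994
lin [ 0.11  0.25 -0.49] rot [-0.5  0.1  0. ] dist 0.6
[0.39 0.36 1.55 0.   1.24 0.76]
```

View pics/w9.png

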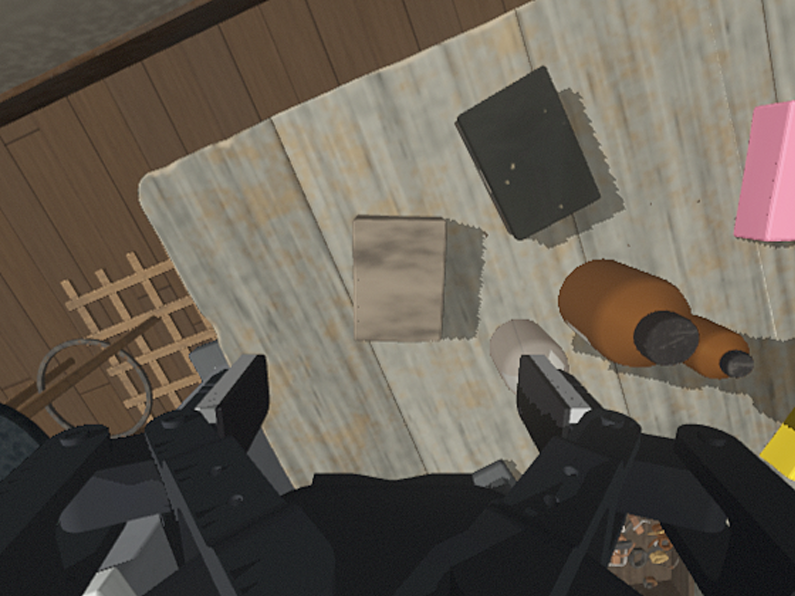

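```bash
python3 - <<'E'
from g import *
from c import projk,B4
T=np.load("pics/w9_T.npy"); c=cam("wrist",T)
U=np.array([(445.5,219),(443,341.5),(355.5,341),(354,218)])/1.42-.3
# top-right in image = +tool y(+block x), top = +tool x(+block y)
def f(q): 
    b=B4@R.from_euler('z',q[2]).as_matrix().T+[q[0],q[1],q[3]]
    return (projk(c,b,p[8])-U).ravel()
r=least_squares(f,[p[5],p[6],p[7],0]);print(r.x,r.fun.round(1))
r2=least_squares(lambda q:f(np.r_[q,0]),r.x[:3]);print(r2.x,r2.fun.round(1))
q=r2.x;np.save("blk.npy",q)
rel([q[0],q[1],.005],down(q[2]+np.pi/2))
E
```

```text
[ 0.52098477  0.33753768 -0.38029429 -0.00840267] [ 1.3  0.2 -0.1 -0.5 -0.2 -0.5 -1.1  0.7]
[ 0.52160518  0.3392836  -0.38027711] [ 2.3 -1.   0.9  0.9 -1.1  1.  -2.1 -0.5]
lin [ 0.07  0.36 15.01] rot [-0.5  0.1 -0. ] dist 15.0
```

```bash
python3 -m handwheel '[{"grip":8.5,"linear":[0.05,0.35,4],"rotation":[-0.5,0,0]},{"grip":8.5,"linear":[0.05,0.35,8],"rotation":[-0.5,0,0]},{"grip":8.5,"linear":[0.05,0.35,11],"rotation":[-0.5,0,0]},{"grip":8.5,"linear":[0.05,0.35,12.5],"rotation":[-0.5,0,0]},{"grip":8.5,"linear":[0.05,0.35,13.5],"rotation":[-0.5,0,0]},{"grip":8.5,"linear":[0.05,0.35,14.4],"rotation":[-0.5,0,0]},{"grip":8.5,"linear":[0.05,0.35,14.4],"rotation":[-0.5,0,0]}]'
python3 - <<'E'
from g import *
shot("wrist","w10",(100,100,460,370),2.2)
q=np.load("blk.npy");rel([q[0],q[1],.005],down(q[2]+np.pi/2))
E
```

```text
time_s: 13.2
eef_pos: [0.5225, 0.3381, 0.0126]
eef_rot: [0.001, 0.829, 0.56, -0.0]
wrist_force: [0.2, -0.9, 0.8]
opening: 0.998
lin [ 0.   -0.17  0.88] rot [ 0.1 -0.  -0.1] dist 0.9
```

View pics/w10.png

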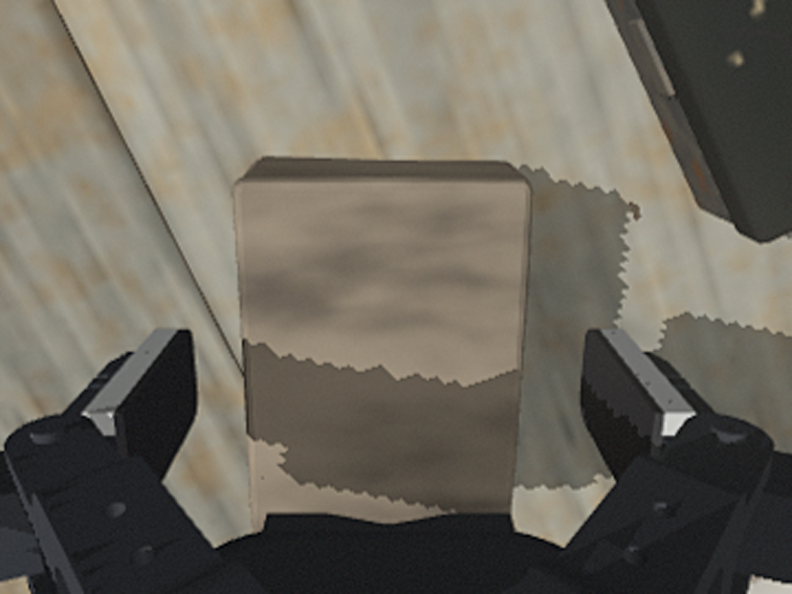

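```bash
python3 -m handwheel '[{"grip":8.5,"linear":[0,-0.1,0.7],"rotation":[0,0,0]},{"grip":5,"linear":[0,-0.1,0.7],"rotation":[0,0,0]},{"grip":5,"linear":[0,-0.1,0.7],"rotation":[0,0,0]},{"grip":5,"linear":[0,-0.1,0.7],"rotation":[0,0,0]},{"grip":5,"linear":[0,-0.1,0.7],"rotation":[0,0,0]},{"grip":5,"linear":[0,-0.1,0.7],"rotation":[0,0,0]}]'
python3 -m handwheel '[{"grip":5,"linear":[0,0,-3],"rotation":[0,0,0]},{"grip":5,"linear":[0,0,-6],"rotation":[0,0,0]},{"grip":5,"linear":[0,0,-9],"rotation":[0,0,0]},{"grip":5,"linear":[0,0,-12],"rotation":[0,0,0]},{"grip":5,"linear":[0,0,-15],"rotation":[0,0,0]},{"grip":5,"linear":[0,0,-16],"rotation":[0,0,0]},{"grip":5,"linear":[0,0,-16],"rotation":[0,0,0]}]'
python3 - <<'E'
from g import *
shot("wrist","w11",(100,100,460,370),2.2)
E
```

```text
time_s: 13.75
eef_pos: [0.5229, 0.34, 0.0076]
eef_rot: [0.001, 0.828, 0.561, 0.001]
wrist_force: [-0.7, 0.6, 5.5]
opening: 0.702
time_s: 14.33
eef_pos: [0.5237, 0.3405, 0.1697]
eef_rot: [0.001, 0.828, 0.561, 0.003]
wrist_force: [1.5, -0.0, -2.1]
opening: 0.702
```

View pics/w11.png

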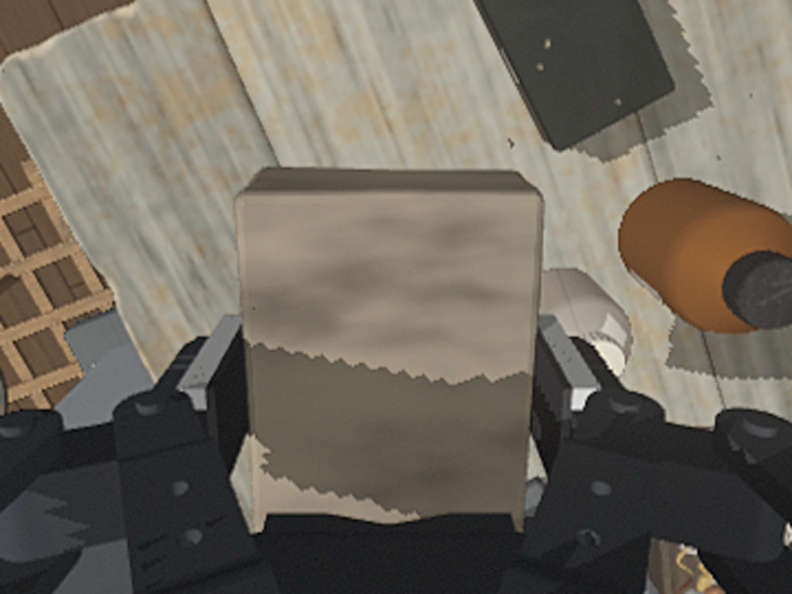

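```bash
python3 - <<'E'
from g import *
i=cams.camera_info("wrist");(f,cx,cy)=K(i);M=i["mount"]
import itertools
for uv in [(242,193),(540,196),(262,168),(520,171)]:
    u=np.array(uv)/2.2+100-.25
    x=np.array([(u[0]-cx)/f,(u[1]-cy)/f]); r2=(x**2).sum()
    for _ in range(5):
        r2=(x0**2).sum() if _ else r2
        x0=x/(1+p[8]*r2)
    d=M[:3,:3]@np.r_[x0,1]; o=M[:3,3]
    z=-.0214 if uv[1]>180 else .0076
    print(uv,(o+d*(z-o[2])/d[2])*1000)
# current target
off=0 # block centre at tool x=off
T=Tcp()
RP=np.column_stack([TB[:3,1],TB[:3,0],-TB[:3,2]])
print(np.linalg.det(RP))
for x,y,z in [(-10,20,80),(-10,24,12)]:
    rel(bed(x,y,z),RP)
E
```

```text
(242, 193) [ 40.4707057  -28.48788825 -21.4       ]
(540, 196) [ 39.87442189  28.29577443 -21.4       ]
(262, 168) [ 40.45868231 -30.12577173   7.6       ]
(520, 171) [39.73905441 30.22994507  7.6       ]
1.0000000000000002
lin [-24.48   5.27   3.63] rot [-24.1   7.1 -32.1] dist 25.3
lin [-22.61   7.46   9.8 ] rot [-24.1   7.1 -32.1] dist 25.7
```

```bash
python3 -m handwheel '[{"grip":5,"linear":[-3,0.7,0],"rotation":[-4,1.2,-5.3]},{"grip":5,"linear":[-7,1.5,0],"rotation":[-8,2.4,-10.6]},{"grip":5,"linear":[-11,2.5,0.5],"rotation":[-12,3.6,-16]},{"grip":5,"linear":[-15,3.5,1.2],"rotation":[-16,4.8,-21.3]},{"grip":5,"linear":[-19,4.3,2.2],"rotation":[-20,6,-26.7]},{"grip":5,"linear":[-22.5,5,3],"rotation":[-24,7.1,-32]},{"grip":5,"linear":[-24.5,5.3,3.6],"rotation":[-24,7.1,-32]},{"grip":5,"linear":[-24.5,5.3,3.6],"rotation":[-24,7.1,-32]},{"grip":5,"linear":[-24.5,5.3,3.6],"rotation":[-24,7.1,-32]},{"grip":5,"linear":[-24.5,5.3,3.6],"rotation":[-24,7.1,-32]}]'
cat >> g.py <<'E'
RP=np.column_stack([TB[:3,1],TB[:3,0],-TB[:3,2]])
def inbed(): return (TB[:3,:3].T@(Tcp()[:3,3]-TB[:3,3])*1000).round(1)
def fbed(): return (TB[:3,:3].T@status.get_obs()["wrist_force"]).round(1)
E
python3 - <<'E'
from g import *
rel(bed(-10,21,14),RP); print(inbed())
shot("wrist","w12",None,1.42); shot("scene","sc2",(260,130,420,280),4)
E
```

```text
time_s: 15.22
eef_pos: [0.4778, 0.0916, 0.1277]
eef_rot: [0.135, 0.625, 0.751, 0.164]
wrist_force: [1.3, -0.3, -1.5]
opening: 0.703
lin [0.18 0.42 6.47] rot [-0.5 -0.  -0.3] dist 6.5
[-13.7  19.2  78.7]
```

View pics/w12.png

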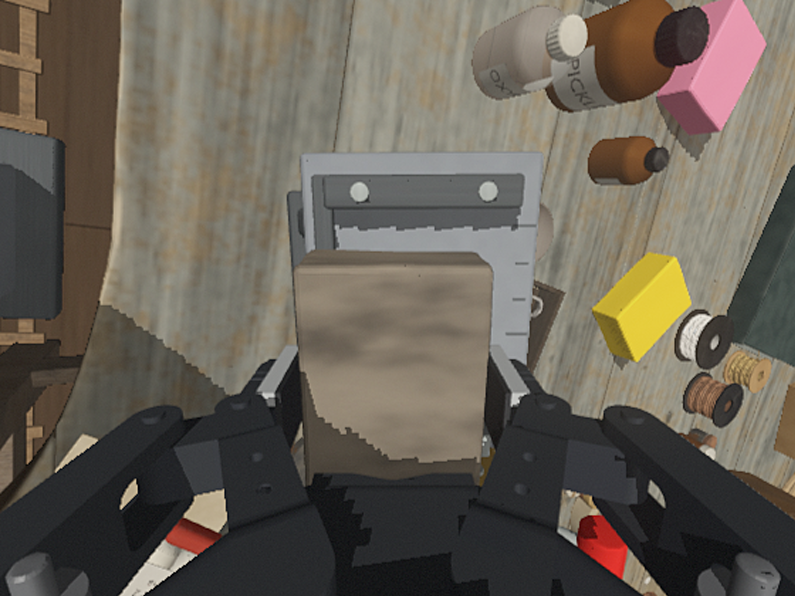

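View pics/sc2.png

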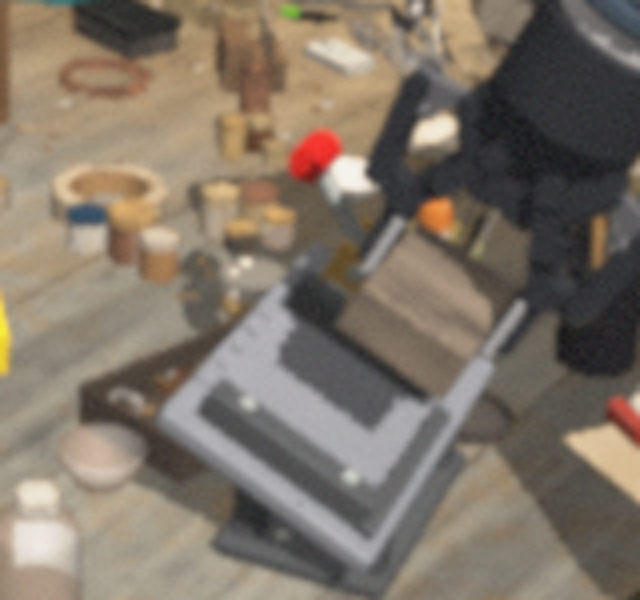

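```bash
python3 -m handwheel '[{"grip":5,"linear":[0.2,0.5,2],"rotation":[-0.5,0,-0.3]},{"grip":5,"linear":[0.2,0.5,4],"rotation":[-0.5,0,-0.3]},{"grip":5,"linear":[0.2,0.5,5.5],"rotation":[-0.5,0,-0.3]},{"grip":5,"linear":[0.2,0.5,6.3],"rotation":[-0.5,0,-0.3]},{"grip":5,"linear":[0.2,0.5,6.3],"rotation":[-0.5,0,-0.3]},{"grip":5,"linear":[0.2,0.5,6.3],"rotation":[-0.5,0,-0.3]}]'
python3 - <<'E'
from g import *
print(inbed(),fbed()); rel(bed(-9,21,14),RP)
shot("wrist","w13",None,1.42)
E
```

```text
time_s: 15.82
eef_pos: [0.5097, 0.1014, 0.0747]
eef_rot: [0.139, 0.62, 0.754, 0.168]
wrist_force: [0.5, -0.2, -1.6]
opening: 0.702
[-6.  22.8 16.6] [-0.3 -0.3 -1.7]
lin [-0.18 -0.3   0.26] rot [ 0.2 -0.1  0.3] dist 0.4
```

View pics/w13.png

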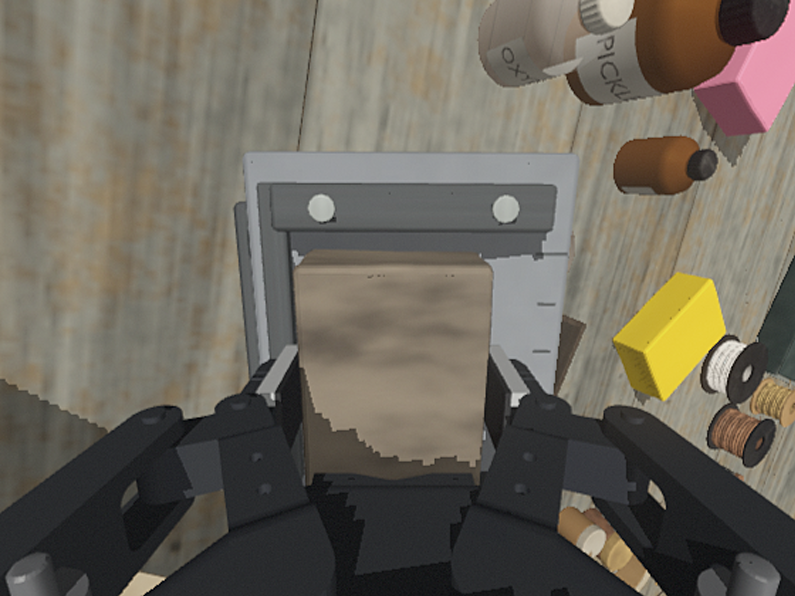

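```bash
python3 -m handwheel '[{"grip":5,"linear":[-0.1,-0.2,0.3],"rotation":[0,0,0]},{"grip":5,"linear":[-0.1,-0.2,0.6],"rotation":[0,0,0]},{"grip":5,"linear":[-0.1,-0.2,0.6],"rotation":[0,0,0]}]'
python3 -c "
from g import *
print(inbed(),fbed())"
python3 -m handwheel '[{"grip":5,"linear":[0,0,0.15],"rotation":[0,0,0]},{"grip":5,"linear":[0,0,0.3],"rotation":[0,0,0]},{"grip":5,"linear":[0,0,0.3],"rotation":[0,0,0]}]'
python3 -c "
from g import *
print(inbed(),fbed())"
```

```text
time_s: 16.12
eef_pos: [0.511, 0.0994, 0.0692]
eef_rot: [0.14, 0.621, 0.753, 0.168]
wrist_force: [-1.2, 0.1, -0.6]
opening: 0.704
[-7.5 20.6 11.2] [-1.3  0.4 -0. ]
time_s: 16.37
eef_pos: [0.5122, 0.0995, 0.0676]
eef_rot: [0.14, 0.62, 0.753, 0.168]
wrist_force: [-17.8, -4.5, 21.5]
opening: 0.702
[-7.1 20.5  9.3] [-7.5 -1.1 27.3]
```

```bash
python3 -m handwheel '[{"grip":5,"linear":[0,0,-0.15],"rotation":[0,0,0]},{"grip":5,"linear":[0,-0.2,-0.15],"rotation":[0,0,0]},{"grip":5,"linear":[0,-0.4,-0.15],"rotation":[0,0,0]},{"grip":5,"linear":[0,-0.4,-0.15],"rotation":[0,0,0]}]'
python3 -c "
from g import *
print(inbed(),fbed())"
python3 -m handwheel '[{"grip":5,"linear":[0.2,0,0],"rotation":[0,0,0]},{"grip":5,"linear":[0.4,0,0],"rotation":[0,0,0]},{"grip":5,"linear":[0.4,0,0],"rotation":[0,0,0]}]'
python3 -c "
from g import *
print(inbed(),fbed())"
```

```text
time_s: 16.7
eef_pos: [0.5074, 0.0989, 0.0656]
eef_rot: [0.139, 0.621, 0.753, 0.168]
wrist_force: [-1.0, -0.6, -1.0]
opening: 0.702
[-12.3  20.7   9.6] [-1.4 -0.4 -0.5]
time_s: 16.95
eef_pos: [0.5072, 0.1031, 0.066]
eef_rot: [0.14, 0.621, 0.753, 0.168]
wrist_force: [-0.2, 0.2, -1.3]
opening: 0.701
[-11.7  25.    9.6] [-0.7  0.2 -1.1]
```

Now creep to ledge and stop with force checks.

```bash
python3 -m handwheel '[{"grip":5,"linear":[0,-0.1,0],"rotation":[0,0,0]},{"grip":5,"linear":[0,-0.2,0],"rotation":[0,0,0]},{"grip":5,"linear":[0,-0.2,0],"rotation":[0,0,0]}]'
python3 -c "
from g import *
print(inbed(),fbed())"
python3 -m handwheel '[{"grip":5,"linear":[0.1,0,0],"rotation":[0,0,0]},{"grip":5,"linear":[0.2,0,0],"rotation":[0,0,0]},{"grip":5,"linear":[0.2,0,0],"rotation":[0,0,0]}]'
python3 -c "
from g import *
print(inbed(),fbed())
shot('wrist','w14',(100,80,460,350),2.2)"
```

```text
time_s: 17.2
eef_pos: [0.5054, 0.1025, 0.0652]
eef_rot: [0.14, 0.621, 0.753, 0.168]
wrist_force: [-0.2, -0.5, -1.6]
opening: 0.7
[-13.7  24.6   9.7] [-1.  -0.5 -1.3]
time_s: 17.45
eef_pos: [0.5051, 0.1045, 0.0653]
eef_rot: [0.14, 0.621, 0.753, 0.168]
wrist_force: [-0.1, -0.1, -1.6]
opening: 0.7
[-13.6  26.7   9.7] [-0.8 -0.  -1.4]
```

View pics/w14.png

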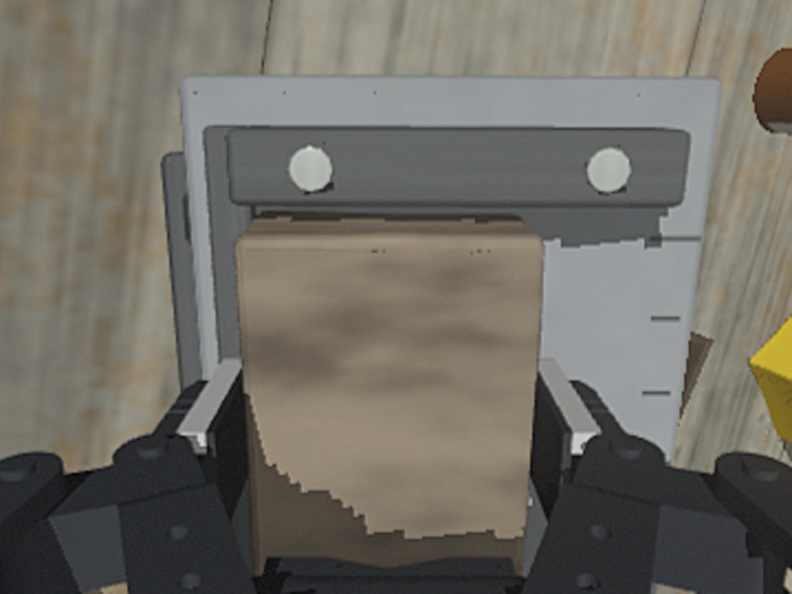

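```bash
python3 -m handwheel '[{"grip":5,"linear":[0.1,-0.1,0],"rotation":[0,0,0]},{"grip":5,"linear":[0.2,-0.15,0],"rotation":[0,0,0]},{"grip":5,"linear":[0.2,-0.15,0],"rotation":[0,0,0]}]'
python3 -c "
from g import *
print(inbed(),fbed())"
python3 -m handwheel '[{"grip":5,"linear":[0.1,-0.1,0],"rotation":[0,0,0]},{"grip":5,"linear":[0.15,-0.15,0],"rotation":[0,0,0]},{"grip":5,"linear":[0.15,-0.15,0],"rotation":[0,0,0]}]'
python3 -c "
from g import *
print(inbed(),fbed())"
```

```text
time_s: 17.75
eef_pos: [0.5045, 0.1059, 0.0654]
eef_rot: [0.141, 0.62, 0.753, 0.169]
wrist_force: [3.1, -0.4, -1.2]
opening: 0.704
[-13.8  28.2  10. ] [ 2.2 -1.  -2.4]
time_s: 18.0
eef_pos: [0.5042, 0.1067, 0.0657]
eef_rot: [0.142, 0.62, 0.753, 0.169]
wrist_force: [6.0, -1.9, -0.1]
opening: 0.701
[-13.9  29.1  10.3] [ 5.  -2.9 -2.4]
```

```bash
python3 -m handwheel '[{"grip":5,"linear":[0.1,0.1,0],"rotation":[0,0,0]},{"grip":5,"linear":[0.2,0.1,0],"rotation":[0,0,0]},{"grip":5,"linear":[0.2,0.1,0],"rotation":[0,0,0]}]'
python3 -c "
from g import *
print(inbed(),fbed())
shot('wrist','w15',(100,80,460,350),2.2)"
```

```text
time_s: 18.25
eef_pos: [0.5041, 0.1077, 0.0656]
eef_rot: [0.142, 0.62, 0.753, 0.168]
wrist_force: [1.6, -13.3, 3.1]
opening: 0.699
[-13.8  30.   10.1] [  0.5 -13.4   3.1]
```

View pics/w15.png

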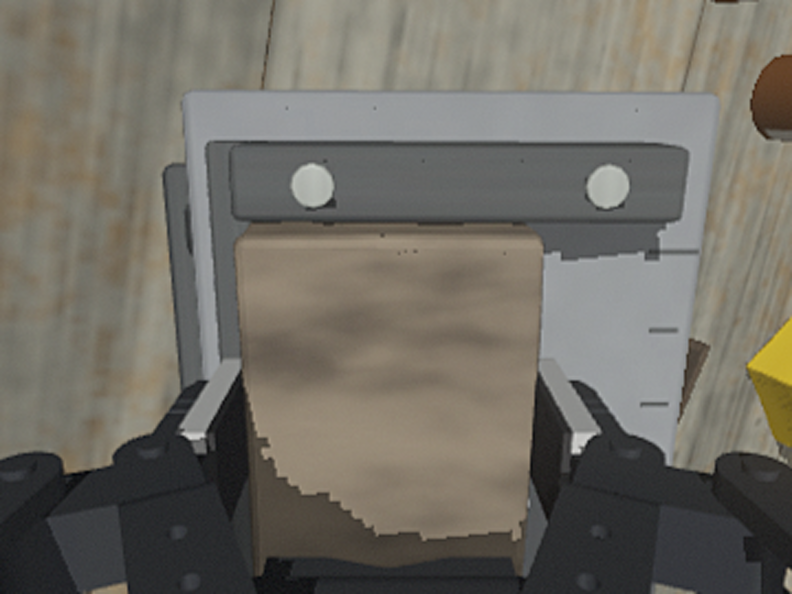

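```bash
python3 -m handwheel '[{"grip":5,"linear":[-0.05,0,0.1],"rotation":[0,0,0]},{"grip":5,"linear":[-0.05,0,0.2],"rotation":[0,0,0]},{"grip":5,"linear":[-0.05,0,0.2],"rotation":[0,0,0]}]'
python3 -c "
from g import *
print(inbed(),fbed())"
```

```text
time_s: 18.55
eef_pos: [0.5046, 0.1077, 0.0648]
eef_rot: [0.141, 0.62, 0.753, 0.168]
wrist_force: [-18.3, -15.1, 31.9]
opening: 0.704
[-13.7  30.    9.3] [ -5.4 -11.4  37.7]
```

```bash
python3 -m handwheel '[{"grip":5,"linear":[0,0,-0.12],"rotation":[0,0,0]},{"grip":7.6,"linear":[0,0,-0.12],"rotation":[0,0,0]},{"grip":7.6,"linear":[0,0,-0.12],"rotation":[0,0,0]},{"grip":7.6,"linear":[0,0,-0.12],"rotation":[0,0,0]}]'
python3 -c "
from g import *
print(inbed(),fbed())"
python3 -m handwheel '[{"grip":7.6,"linear":[0,0,-2],"rotation":[0,0,0]},{"grip":7.6,"linear":[0,0,-5],"rotation":[0,0,0]},{"grip":7.6,"linear":[0,0,-8],"rotation":[0,0,0]},{"grip":7.6,"linear":[0,0,-11],"rotation":[0,0,0]},{"grip":7.6,"linear":[0,0,-11],"rotation":[0,0,0]}]'
python3 -c "
from g import *
print(inbed(),fbed())
shot('wrist','w16',(60,60,500,390),1.8);shot('scene','sc3',(260,130,420,280),4)
rel(bed(15,-40,90),RT)"
```

```text
time_s: 18.88
eef_pos: [0.502, 0.1093, 0.0632]
eef_rot: [0.139, 0.621, 0.753, 0.168]
wrist_force: [-0.5, 0.3, -0.8]
opening: 0.89
[-16.4  32.    8.8] [-0.7  0.4 -0.6]
time_s: 19.3
eef_pos: [0.4579, 0.1004, 0.1686]
eef_rot: [0.143, 0.62, 0.753, 0.171]
wrist_force: [0.5, -0.9, 0.7]
opening: 0.891
[-12.6  31.5 123.3] [ 0.6 -0.9  0.5]
lin [-7.18  2.96  3.02] rot [ 0.4 -0.3 90.2] dist 8.3
```

View pics/w16.png

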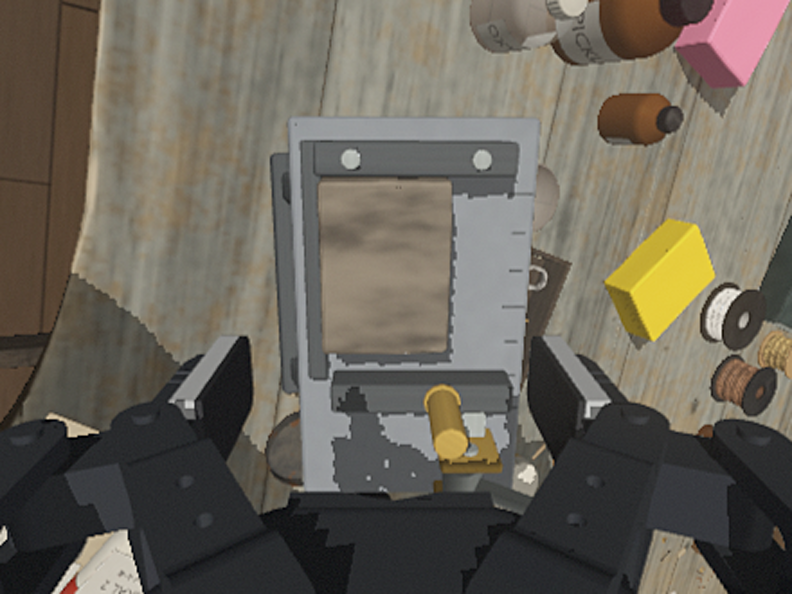

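View pics/sc3.png

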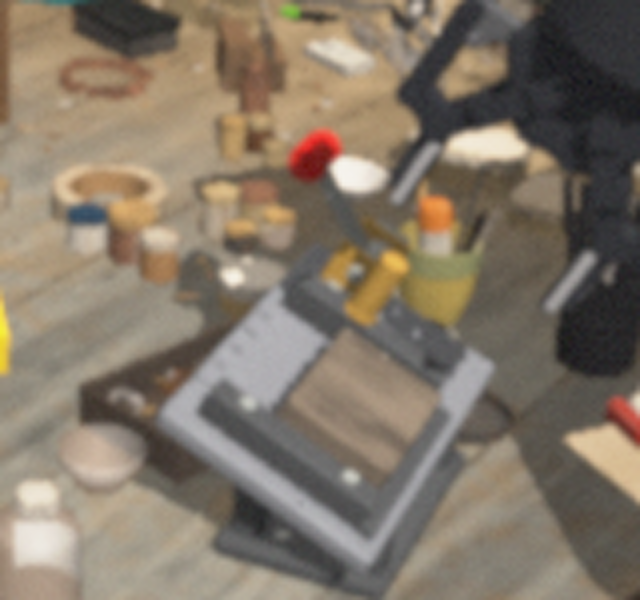

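```bash
python3 -m handwheel '[{"grip":4,"linear":[-1,0.4,0],"rotation":[0,0,7]},{"grip":4,"linear":[-2,0.8,0],"rotation":[0,0,14]},{"grip":4,"linear":[-3,1.2,0.5],"rotation":[0,0,21]},{"grip":4,"linear":[-4,1.6,1],"rotation":[0,0,28]},{"grip":4,"linear":[-5,2,1.5],"rotation":[0,0,35]},{"grip":4,"linear":[-6,2.4,2],"rotation":[0,0,42]},{"grip":4,"linear":[-7.2,3,3],"rotation":[0,0,49]},{"grip":4,"linear":[-7.2,3,3],"rotation":[0,0,56]},{"grip":4,"linear":[-7.2,3,3],"rotation":[0,0,63]},{"grip":4,"linear":[-7.2,3,3],"rotation":[0,0,70]},{"grip":4,"linear":[-7.2,3,3],"rotation":[0,0,77]},{"grip":4,"linear":[-7.2,3,3],"rotation":[0,0,84]}]'
python3 -m handwheel '[{"grip":4,"linear":[0,0,0],"rotation":[0,0,6]},{"grip":4,"linear":[0,0,0],"rotation":[0,0,6]},{"grip":4,"linear":[0,0,0],"rotation":[0,0,6]}]'
python3 -c "
from g import *
print(inbed(),fbed())
shot('wrist','w17',(60,60,500,390),1.8)
rel(bed(15,-41,32),RT)"
```

```text
time_s: 20.4
eef_pos: [0.5084, 0.0377, 0.1463]
eef_rot: [-0.011, 0.966, 0.141, 0.216]
wrist_force: [-0.4, -0.2, -0.3]
opening: 0.468
time_s: 20.65
eef_pos: [0.5087, 0.0376, 0.147]
eef_rot: [-0.021, 0.971, 0.095, 0.216]
wrist_force: [0.4, -0.6, -0.5]
opening: 0.469
[ 12.8 -39.7  87.6] [ 0.1 -0.7 -0.6]
lin [0.17 0.12 5.59] rot [-0.1 -0.1  0.4] dist 5.6
```

View pics/w17.png

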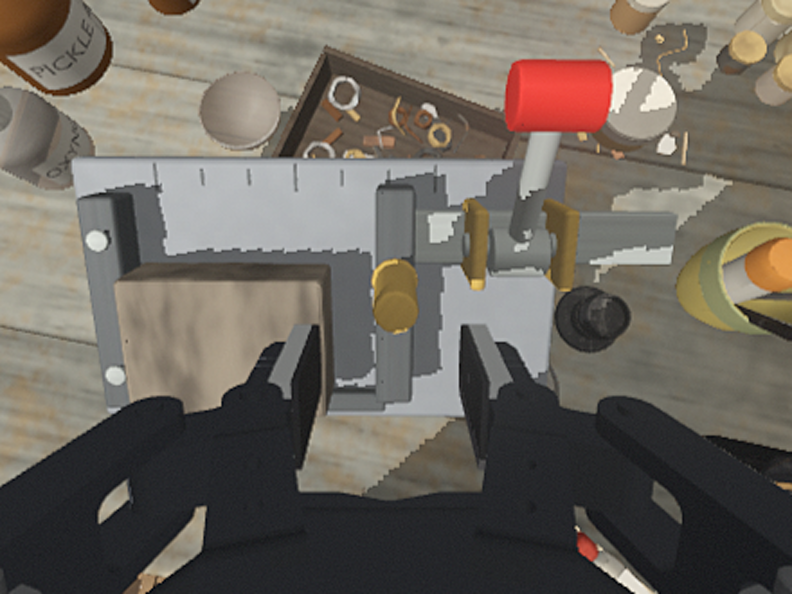

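```bash
python3 -m handwheel '[{"grip":4,"linear":[0.2,0.1,2.5],"rotation":[0,0,0.4]},{"grip":4,"linear":[0.2,0.1,4],"rotation":[0,0,0.4]},{"grip":4,"linear":[0.2,0.1,4.9],"rotation":[0,0,0.4]},{"grip":4,"linear":[0.2,0.1,4.9],"rotation":[0,0,0.4]},{"grip":1,"linear":[0.2,0.1,4.9],"rotation":[0,0,0.4]},{"grip":1,"linear":[0.2,0.1,4.9],"rotation":[0,0,0.4]},{"grip":1,"linear":[0.2,0.1,4.9],"rotation":[0,0,0.4]},{"grip":1,"linear":[0.2,0.1,4.9],"rotation":[0,0,0.4]},{"grip":1,"linear":[0.2,0.1,4.9],"rotation":[0,0,0.4]}]'
python3 -c "
from g import *
print(inbed(),fbed())"
```

```text
time_s: 21.45
eef_pos: [0.532, 0.0404, 0.1059]
eef_rot: [-0.021, 0.972, 0.09, 0.218]
wrist_force: [-1.3, 0.4, 0.7]
opening: 0.158
[ 16.7 -41.3  40.5] [-0.8  0.7  1.2]
```

```bash
python3 -m handwheel '[{"grip":1,"linear":[0,-0.6,0],"rotation":[0,0,0]},{"grip":1,"linear":[0,-1.2,0],"rotation":[0,0,0]},{"grip":1,"linear":[0,-1.6,0],"rotation":[0,0,0]},{"grip":1,"linear":[0,-1.6,0],"rotation":[0,0,0]}]'
python3 -c "
from g import *
print(inbed(),fbed())"
python3 -m handwheel '[{"grip":1,"linear":[0,-0.1,0],"rotation":[0,0,0]},{"grip":1,"linear":[0,-0.2,0],"rotation":[0,0,0]},{"grip":1,"linear":[0,-0.2,0],"rotation":[0,0,0]}]'
python3 -c "
from g import *
print(inbed(),fbed())"
```

```text
time_s: 21.78
eef_pos: [0.5289, 0.0571, 0.1058]
eef_rot: [-0.021, 0.972, 0.091, 0.218]
wrist_force: [-5.9, -0.4, 4.1]
opening: 0.164
[ 16.7 -24.3  40.4] [-3.6  0.7  6.2]
time_s: 22.03
eef_pos: [0.5286, 0.0585, 0.1058]
eef_rot: [-0.021, 0.972, 0.091, 0.218]
wrist_force: [-6.7, -1.6, 6.3]
opening: 0.16
[ 16.7 -22.9  40.4] [-3.6 -0.3  8.7]
```

```bash
python3 -m handwheel '[{"grip":1,"linear":[0,-0.1,0],"rotation":[0,0,0]},{"grip":1,"linear":[0,-0.2,0],"rotation":[0,0,0]},{"grip":1,"linear":[0,-0.2,0],"rotation":[0,0,0]}]'
python3 -c "
from g import *
print(inbed(),fbed())
shot('wrist','w18',(60,60,500,390),1.8)"
```

```text
time_s: 22.28
eef_pos: [0.5284, 0.06, 0.1059]
eef_rot: [-0.021, 0.972, 0.09, 0.218]
wrist_force: [-6.9, -4.8, 5.4]
opening: 0.159
[ 16.8 -21.4  40.4] [-4.7 -3.4  8.2]
```

View pics/w18.png

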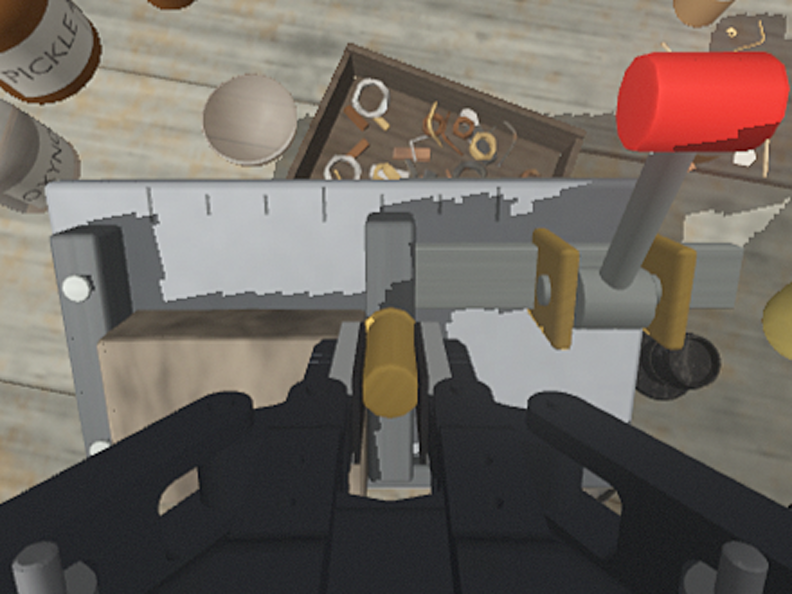

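```bash
python3 -m handwheel '[{"grip":1,"linear":[0,-0.1,0],"rotation":[0,0,0]},{"grip":1,"linear":[0,-0.15,0],"rotation":[0,0,0]},{"grip":1,"linear":[0,-0.15,0],"rotation":[0,0,0]}]'
python3 -c "
from g import *
print(inbed(),fbed())"
```

```text
time_s: 22.58
eef_pos: [0.5284, 0.0601, 0.1058]
eef_rot: [-0.019, 0.972, 0.09, 0.218]
wrist_force: [-7.3, -13.2, 5.1]
opening: 0.162
[ 16.7 -21.3  40.4] [ -6.5 -11.6   8.7]
```

```bash
python3 -m handwheel '[{"grip":2.6,"linear":[0,0,0],"rotation":[0,0,0]},{"grip":2.6,"linear":[0,0.1,0],"rotation":[0,0,0]},{"grip":2.6,"linear":[0,0.1,0],"rotation":[0,0,0]},{"grip":2.6,"linear":[0,0.1,-3],"rotation":[0,0,0]},{"grip":2.6,"linear":[0,0.1,-6],"rotation":[0,0,0]},{"grip":2.6,"linear":[0,0.1,-9],"rotation":[0,0,0]},{"grip":2.6,"linear":[0,0.1,-9],"rotation":[0,0,0]}]'
python3 -c "
from g import *
print(inbed(),fbed())
shot('wrist','w19',(60,60,500,390),1.8)
h=np.array([np.cos(yaw),np.sin(yaw),0]); e=lever(1.3)
rel(e+.05*h+[0,0,.08],down(yaw))
rel(e+.05*h,down(yaw))"
```

```text
time_s: 23.17
eef_pos: [0.4925, 0.0531, 0.1928]
eef_rot: [-0.02, 0.971, 0.091, 0.222]
wrist_force: [0.9, -0.2, 0.9]
opening: 0.303
[ 20.4 -21.5 134.7] [ 1.2 -0.3  0.5]
lin [14.51  7.02  2.7 ] rot [  0.1 -25.7  -0.1] dist 16.3
lin [11.04  7.01  9.91] rot [  0.1 -25.7  -0.1] dist 16.4
```

View pics/w19.png

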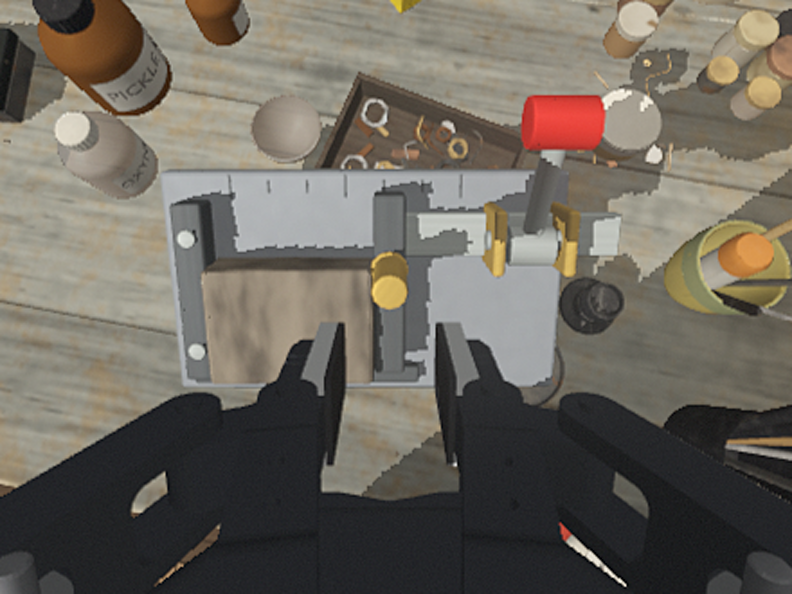

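```bash
python3 -m handwheel '[{"grip":0,"linear":[2,1.5,-1.5],"rotation":[0,-7,0]},{"grip":0,"linear":[5.5,3,-1],"rotation":[0,-14,0]},{"grip":0,"linear":[9,4.5,0],"rotation":[0,-21,0]},{"grip":0,"linear":[12.5,6,1.5],"rotation":[0,-25.7,0]},{"grip":0,"linear":[14.5,7,2.7],"rotation":[0,-25.7,0]},{"grip":0,"linear":[14.5,7,2.7],"rotation":[0,-25.7,0]},{"grip":0,"linear":[14.5,7,2.7],"rotation":[0,-25.7,0]}]'
python3 -c "
from g import *
h=np.array([np.cos(yaw),np.sin(yaw),0]); e=lever(1.3)
print(e)
rel(e+.045*h-[0,0,.003],down(yaw)); print(status.get_obs()['q'].round(2))"
```

```text
time_s: 23.8
eef_pos: [0.6443, 0.011, 0.2198]
eef_rot: [-0.001, 0.996, 0.093, -0.007]
wrist_force: [-0.4, 0.4, -0.6]
opening: -0.002
[0.59609593 0.00101777 0.14937004]
lin [-0.32  0.11  7.35] rot [-0.2  0.7 -0.2] dist 7.4
[-0.17  0.35  1.42 -0.    1.38  1.22]
```

```bash
python3 -m handwheel '[{"grip":0,"linear":[-0.2,0.1,3],"rotation":[0,0.7,0]},{"grip":0,"linear":[-0.2,0.1,5.5],"rotation":[0,0.7,0]},{"grip":0,"linear":[-0.2,0.1,7.3],"rotation":[0,0.7,0]},{"grip":0,"linear":[-0.2,0.1,7.3],"rotation":[0,0.7,0]},{"grip":0,"linear":[-0.2,0.1,7.3],"rotation":[0,0.7,0]}]'
python3 -c "
from g import *
shot('wrist','w20',(60,60,500,390),1.8)
h=np.array([np.cos(yaw),np.sin(yaw),0])
for th in np.linspace(1.3,-.05,14):
    print(round(th,2));rel(lever(th)+.022*h-[0,0,.003],down(yaw))"
```

```text
time_s: 24.22
eef_pos: [0.6397, 0.0101, 0.1505]
eef_rot: [-0.001, 0.996, 0.093, 0.001]
wrist_force: [0.6, -0.0, 1.5]
opening: -0.001
1.3
lin [-2.38  0.03  0.58] rot [-0.1 -0.3 -0.2] dist 2.5
1.2
lin [-2.96  0.03  0.23] rot [-0.1 -0.3 -0.2] dist 3.0
1.09
lin [-3.58  0.03 -0.05] rot [-0.1 -0.3 -0.2] dist 3.6
0.99
lin [-4.21  0.03 -0.27] rot [-0.1 -0.3 -0.2] dist 4.2
0.88
lin [-4.87  0.03 -0.42] rot [-0.1 -0.3 -0.2] dist 4.9
0.78
lin [-5.54  0.03 -0.51] rot [-0.1 -0.3 -0.2] dist 5.6
0.68
lin [-6.22  0.04 -0.52] rot [-0.1 -0.3 -0.2] dist 6.2
0.57
lin [-6.89  0.04 -0.46] rot [-0.1 -0.3 -0.2] dist 6.9
0.47
lin [-7.55  0.04 -0.33] rot [-0.1 -0.3 -0.2] dist 7.6
0.37
lin [-8.2   0.04 -0.14] rot [-0.1 -0.3 -0.2] dist 8.2
0.26
lin [-8.82  0.04  0.12] rot [-0.1 -0.3 -0.2] dist 8.8
0.16
lin [-9.41  0.05  0.45] rot [-0.1 -0.3 -0.2] dist 9.4
0.05
lin [-9.97  0.05  0.83] rot [-0.1 -0.3 -0.2] dist 10.0
-0.05
lin [-10.48   0.05   1.27] rot [-0.1 -0.3 -0.2] dist 10.6
```

View pics/w20.png

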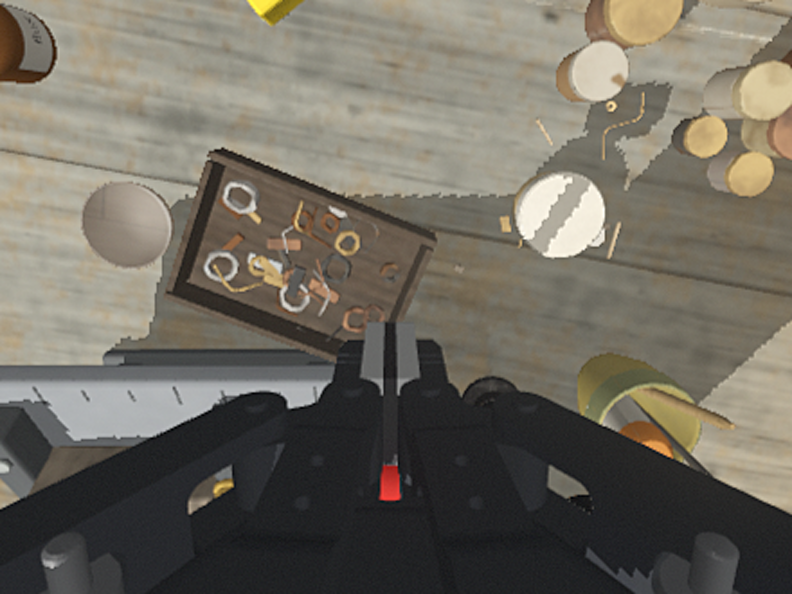

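```bash
python3 -m handwheel '[{"grip":0,"linear":[-1.5,0,0.4],"rotation":[0,0,0]},{"grip":0,"linear":[-2.4,0,0.4],"rotation":[0,0,0]},{"grip":0,"linear":[-3,0,0.2],"rotation":[0,0,0]},{"grip":0,"linear":[-3.6,0,-0.05],"rotation":[0,0,0]},{"grip":0,"linear":[-4.2,0,-0.25],"rotation":[0,0,0]},{"grip":0,"linear":[-4.9,0,-0.4],"rotation":[0,0,0]},{"grip":0,"linear":[-5.5,0,-0.5],"rotation":[0,0,0]},{"grip":0,"linear":[-6.2,0,-0.5],"rotation":[0,0,0]},{"grip":0,"linear":[-6.9,0,-0.45],"rotation":[0,0,0]},{"grip":0,"linear":[-7.5,0,-0.35],"rotation":[0,0,0]}]'
python3 -m handwheel '[{"grip":0,"linear":[-0.6,0,0.2],"rotation":[0,0,0]},{"grip":0,"linear":[-1.2,0,0.45],"rotation":[0,0,0]},{"grip":0,"linear":[-1.8,0,0.8],"rotation":[0,0,0]},{"grip":0,"linear":[-2.2,0,1.0],"rotation":[0,0,0]},{"grip":0,"linear":[-2.2,0,1.0],"rotation":[0,0,0]}]'
python3 -c "
from g import *
print(inbed(),fbed())
h=np.array([np.cos(yaw),np.sin(yaw),0])
for th in(0.1,0):rel(lever(th)+.022*h-[0,0,.003],down(yaw))
shot('wrist','w21',(60,60,500,390),1.8)"
```

```text
time_s: 25.1
eef_pos: [0.5665, -0.0045, 0.1541]
eef_rot: [-0.001, 0.996, 0.093, 0.002]
wrist_force: [2.3, 0.3, 1.0]
opening: 0.001
time_s: 25.52
eef_pos: [0.5446, -0.0085, 0.1434]
eef_rot: [-0.001, 0.996, 0.092, 0.001]
wrist_force: [0.8, 0.1, -0.0]
opening: 0.001
[ 35.4 -91.7  73.1] [ 0.7 -0.1 -0.4]
lin [ 0.1   0.03 -0.18] rot [-0.1 -0.1 -0.2] dist 0.2
lin [-0.42  0.03  0.22] rot [-0.1 -0.1 -0.2] dist 0.5
```

View pics/w21.png

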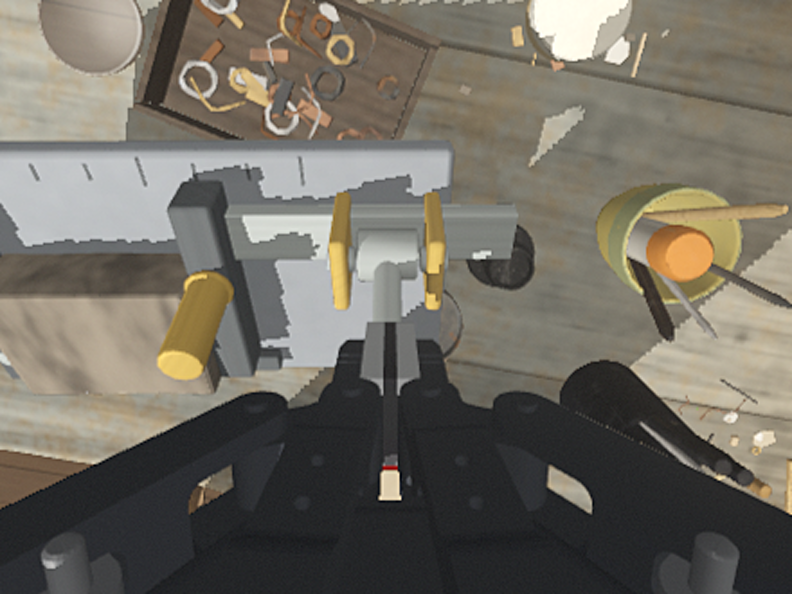

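```bash
python3 -m handwheel '[{"grip":0,"linear":[-0.2,0,0.1],"rotation":[0,0,0]},{"grip":0,"linear":[-0.4,0,0.2],"rotation":[0,0,0]},{"grip":0,"linear":[-0.5,0,0.25],"rotation":[0,0,0]},{"grip":0,"linear":[-0.5,0,0.25],"rotation":[0,0,0]}]'
python3 -m handwheel '[{"grip":0,"linear":[-0.1,0,0],"rotation":[0,0,0]},{"grip":0,"linear":[-0.2,0,0],"rotation":[0,0,0]},{"grip":0,"linear":[-0.2,0,0],"rotation":[0,0,0]}]'
python3 -c "
from g import *
h=np.array([np.cos(yaw),np.sin(yaw),0])
for th in(0.1,0):rel(lever(th)+.022*h-[0,0,.003],down(yaw))"
```

```text
time_s: 25.9
eef_pos: [0.5412, -0.0092, 0.1417]
eef_rot: [-0.001, 0.996, 0.093, 0.002]
wrist_force: [2.7, 1.3, -1.2]
opening: 0.0
time_s: 26.15
eef_pos: [0.5398, -0.0095, 0.1415]
eef_rot: [-0.001, 0.996, 0.093, 0.003]
wrist_force: [6.2, 2.2, -4.8]
opening: -0.002
lin [ 0.59  0.02 -0.37] rot [-0.1 -0.4 -0.2] dist 0.7
lin [0.08 0.02 0.03] rot [-0.1 -0.4 -0.2] dist 0.1
```

```bash
python3 -m handwheel '[{"grip":0,"linear":[-0.15,0,0.05],"rotation":[0,0,0]},{"grip":0,"linear":[-0.3,0,0.1],"rotation":[0,0,0]},{"grip":0,"linear":[-0.3,0,0.1],"rotation":[0,0,0]}]'
python3 -m handwheel '[{"grip":0,"linear":[-0.15,0,0],"rotation":[0,0,0]},{"grip":0,"linear":[-0.3,0,0],"rotation":[0,0,0]},{"grip":0,"linear":[-0.3,0,0],"rotation":[0,0,0]}]'
```

```text
time_s: 26.4
eef_pos: [0.5395, -0.0096, 0.1415]
eef_rot: [-0.001, 0.996, 0.092, 0.006]
wrist_force: [14.5, 3.7, -7.4]
opening: -0.003
time_s: 26.65
eef_pos: [0.5392, -0.0097, 0.1417]
eef_rot: [-0.001, 0.996, 0.092, 0.01]
wrist_force: [27.1, 8.1, -15.8]
opening: -0.001
```

```bash
python3 -m handwheel '[{"grip":0,"linear":[1,0,0],"rotation":[0,0,0]},{"grip":0,"linear":[2,0,-2],"rotation":[0,0,0]},{"grip":0,"linear":[2,0,-6],"rotation":[0,0,0]},{"grip":0,"linear":[2,0,-10],"rotation":[0,0,0]},{"grip":0,"linear":[-1,-2,-12],"rotation":[0,7,0]},{"grip":0,"linear":[-4,-5,-12],"rotation":[0,14,0]},{"grip":0,"linear":[-7,-8,-12],"rotation":[0,20,0]},{"grip":0,"linear":[-8,-9,-12],"rotation":[0,20,0]},{"grip":0,"linear":[-8,-9,-12],"rotation":[0,20,0]},{"grip":0,"linear":[-8,-9,-12],"rotation":[0,20,0]}]'
python3 -c "
from g import *
from c import projk
im,T=shot('wrist','w22',(60,40,500,370),1.8);shot('side','s2',(190,150,370,330),3.3);shot('scene','sc4',(260,130,420,280),4)
c=cam('wrist',T)
print('lever 0, .1',((projk(c,np.vstack([lever(0),lever(.1)]),p[8])-[60,40])*1.8).round())"
```

```text
time_s: 27.48
eef_pos: [0.4352, 0.0634, 0.2603]
eef_rot: [-0.017, 0.98, 0.092, 0.175]
wrist_force: [0.3, -0.2, 1.4]
opening: 0.002
lever 0, .1 [[564. 237.]
 [566. 226.]]
```

View pics/w22.png

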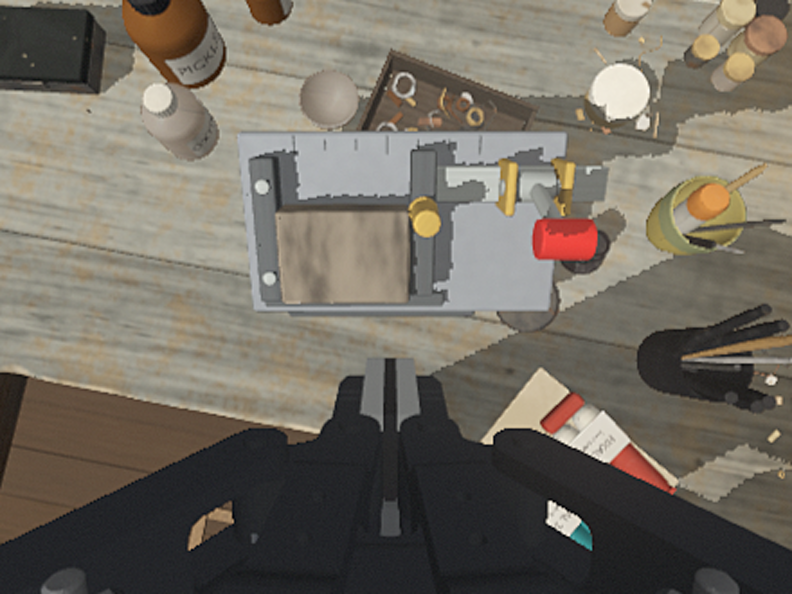

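View pics/s2.png

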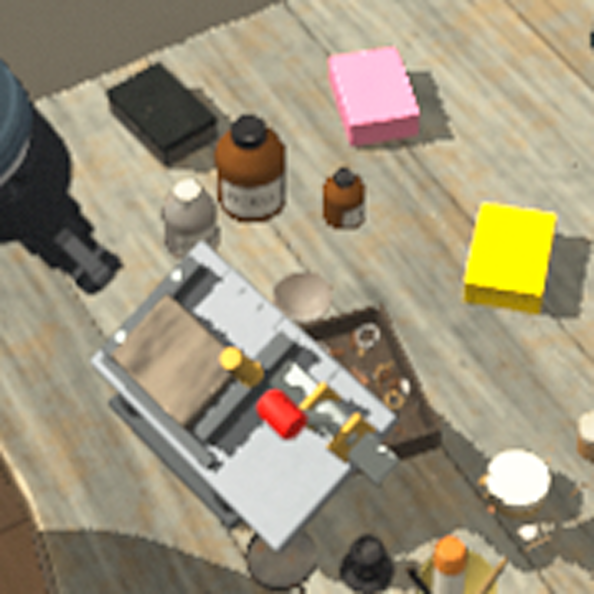

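View pics/sc4.png

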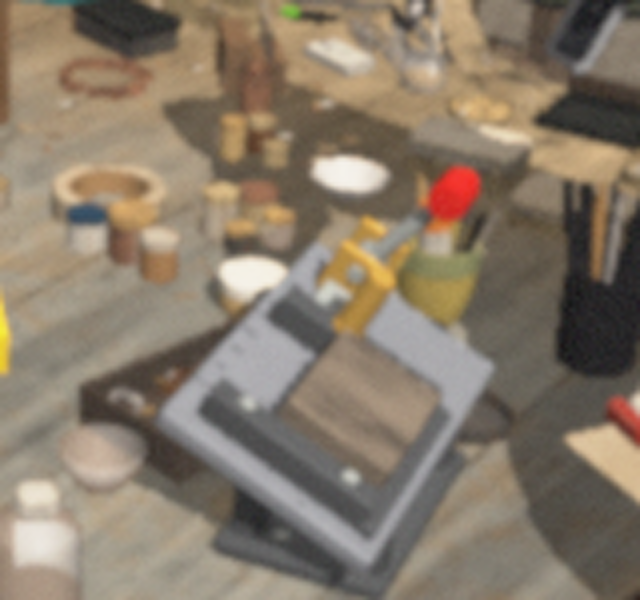

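```bash
python3 -c "
from h import *
save(np.load('pics/w22_raw.npy'),'w22z',(185,105,330,220),5.4)"
```

```text
(no output)
```

View pics/w22z.png

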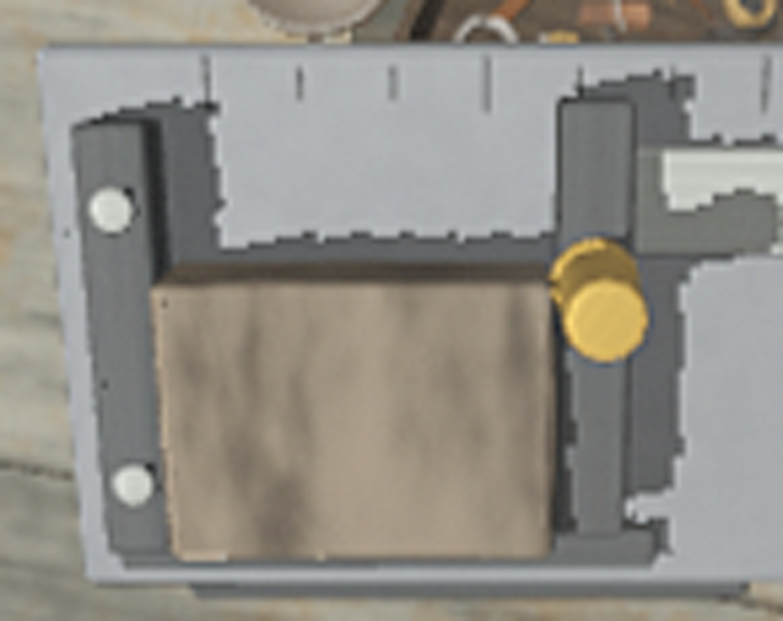

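```bash
python3 -c "
from bench import ctrl,status
print(status.get_obs()['time_s'],ctrl.hand_in())"
```

```text
the job is handed in; nothing more can be done
27.6333 None
```

The soldering block is clamped in the stand, and I handed the job in at 27.6 s of the 72 s allowed.

- **Freeing the fence:** I gripped the lever and swung it up, but it slipped in the jaws and stopped at about 1.15 rad. I finished with closed fingers until it stalled at 18 N, where its position matched 1.3 rad. I then slid the fence back to a gap of about 102 mm.
- **Block:** I lowered it onto the bed and moved it down to the ledge, where I felt about 5 N, then along to the stop, where I felt 13 N. I then let it go flat on the bed.
- **Closing up:** I closed the fence on the block's other end until it stalled at about 12 N. I then pushed the lever back down until it stalled at about 31 N.

**Last checks:** the final pictures show the block flat against the ledge and stop with the fence at its other end, and the lever at about 0 rad. The pot, loupe and tin look unmoved by eye. The gripper was clear of everything.

**What disagreed:**
- My camera fit put the bed about 2 mm too low; contact showed it at its stated height.
- The wrist camera made the block look about 5% small, so I added a lens-distortion term and relied on the contact forces for the final fit.
- A dark strip beside the fence in the last picture looks like the block's shadow on the lower fence top. I judged the fence snug from its stall, not from that picture.

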